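# Knock a sunken short tube up out of a tipped sample rack

## Robot

A 7-joint arm with a two-finger parallel gripper is mounted at the origin on the work surface. World frame = base frame: x ahead of the robot, y to its left, z up, the work surface at z = 0. Lengths are in m, angles in rad, forces in N, time in s.
With the tool pointing down it reaches from about 0.425 to 0.875 m from the base axis. Payload 4.7 kg.
Tool frame: the origin (TCP) lies midway between the tips of the shut fingers; the grasp point (between the pads) lies 19 mm behind it; y points along the fingers, z is the direction in which the jaws open and shut, and the axes are right-handed (so a half turn about y gives the same grasp; the last joint's range is limited). The gripper opens to 87 mm and grips with 3 to 60 N. Pads are 19 mm wide; open, the fingers measure 117 mm over their backs; the gripper's body (75 mm by 190 mm) begins 51 mm behind the grasp point.
Start: joints at [1.32, 0.321, -0.07, 1.45, 0.023, 1.371, -0.057], TCP at [0.17, -0.627, 0.223] pointing down, gripper open.
Joint ranges: [-2.86, 2.86], [-0.3, 2.09], [-1.38, 1.24], [0.06, 2.45], [-1.56, 4.7], [0.09, 2.05], [-2.69, 2.69]. Speed limits (rad/s): [2.57, 2.57, 3.14, 3.14, 3.14, 3.14, 3.14].

## Interface

Orientations are given as a rotation vector (axis times angle).
In Python, from bench import ctrl gives the robot as it stands.
- The arm moves only by the tool play_rows, never from a script. Its arguments are lists of equal length, an entry for each row: "translation": the shift along the tool's x, y, z in mm, a list of three; "turn": the turn, a rotation vector about the tool's x, y, z in rad, a list of three; "fingers": the opening, from -1 (shut) to 1 (fully open), so that 0 is half open. In form: {"translation": [[dx, dy, dz], ...], "turn": [[wx, wy, wz], ...], "fingers": [fingers, ...]}. A call has exactly 10 rows; each row shifts and turns the commanded pose from where the row before left it, along the tool's axes as they then stand; what a row does not reach is not made up. A row lasts 1/12 s, in which the tool goes at most 41.7 mm and 7.16 degrees, less where a joint would pass 70% of its speed; a pose out of reach is approached as far as the arm can. A call with a gripper value outside its range is refused whole. The fingers move at their own pace and stop on an object; "grip_force" is the grip in N (left out, the last holds). Time passes only in rows, so rows that do not move let the fingers close, or fill a call up. It gives the time, the measured TCP pose, the force and the opening at its end, in the units of the state.
- ctrl.get_state(): the state, without advancing time (a new reading comes with each control period).
- ctrl.get_image(name): name is "scene" or "top"; returns the picture (400x640x3 uint8, blue, green, red); there is no depth.
- ctrl.camera_info(name): a dict with "camera_matrix" (3x3 intrinsics, pixels), "k1" (the pictures are not rectified: a ray, as slopes to the right and down, at radius r is drawn at 1 + k1 r^2 times it, then the intrinsics apply), "R" (3x3) and "t" (3): a world point X has camera coordinates R X + t. Camera axes: x right, y down, z forward; pixel columns grow to the right and rows downward; lengths in m; the calibration is good to about 2 mm. A picture is of the moment at which its call begins. camera_info takes no time and is no camera call.
- ctrl.close_job(): hands the job in, once; it reports no verdict.
The state is a dict: "time": time; "joint_positions": joint angles; "qd": joint speeds; "joint_torque": joint torques, N m; "position": TCP position; "tool_rot": TCP orientation; "ft_force": force on the tool from outside, world axes, zero at the start; "torque": the same for the moment, N m; "grip_width": opening from 0.0 (shut) to 1.0 (fully open).
Only numpy, scipy, OpenCV 4.12 (cv2) and the standard library are available. Lean on these libraries where they do the work, as an engineer would, in place of code of your own. Each camera call takes 0.05 s, during which the arm holds its last target.

## Task

The short purple-capped tube has slid right down its pocket in the white sample rack and cannot be gripped. Push the knock-out rod up through the hole under that pocket until the tube's whole cap stands clear of the rim, and leave the tube there, still held by its pocket; then press the rod into both spring clips of the tool rail until it snaps home. Leave the other tubes and the other things on the bench where they are.

Things in the scene. Friction and masses are not known exactly. Their poses are not given: they have to be found in the camera images.
- rack: White five-place sample rack, locked tipped over in a fixed bent-rod stand; place and yaw vary. Origin: underside, centre of the middle hole, 120 mm above the bench. z runs along the pockets to their mouths, 35 degrees above level, towards the robot's left; y level along the row; x down (55 degrees below level) and to the left. Spans y +-72 mm, x -15 to +11, z 0 to 80. Does not move.
- rack_floor (a point): Floor of the middle pocket, 10 mm above the rack's origin along z; axes as the rack's. Five pockets at rack y = -56, -28, 0, 28, 56 mm, 19 mm wide, 70 mm deep, tube axes on x = 0. In the 10 mm base under each, at x = 0, is a 14 mm square through hole, countersunk to 20 mm at the underside. Below the underside all is free down to the bench; the stand's legs are on the far side.
- rack_rim (a point): Mouth of the middle pocket, on the tube axis, at the rim (rack z = 80 mm); axes as the rack's. In each pocket a leaf spring presses the tube against the lower wall: a tube slides stiffly (about 4 to 8 N) and stays where it is left. Its base must not go more than about 40 mm off the floor, or it leaves the spring. A 13 mm wide window over each pocket, in the face turned up (-x), shows its tube.
- short_tube: Short sample tube, 16 mm diameter all along, 60 mm long: 45 mm clear body with blood and white label, 15 mm purple cap; 14 g. Origin: centre of its flat base; z towards the cap. At the start its base is on the pocket floor and its cap top 10 mm below the rim; which pocket varies. Raised 25 mm, the whole cap is clear of the rim.
- tube_red: Ordinary tube, 16 mm diameter, 103 mm long, red 19 mm cap; stands on its pocket floor in the rack, 33 mm of it above the rim. Origin: centre of its base; z axis towards the cap. To be left there.
- tube_yellow: As tube_red, with a yellow cap.
- tube_blue: As tube_red, with a light blue cap.
- rod: Knock-out rod, 165 mm, about 80 g, lying level on the bench, axis 11 mm up. Origin: on its axis, middle of the handle; x towards the thin tip. Blue round handle 14 mm diameter, x = -50 to 50 mm; at each end a black hexagonal collar, 22 mm across flats (x = -60 to -50 and 50 to 60); then a 5 mm steel shaft to the tip at x = 105.
- rod_tip (a point): Centre of the rod's tip (the last 8 mm taper to 2.6 mm), 105 mm from the rod's origin on its x axis. With the front collar against the rack's underside the shaft reaches 45 mm in and has raised the tube 35 mm.
- tool_rail: Low aluminium tool rail fixed to the bench, 150 x 46 mm; place and yaw vary. Origin: centre of its underside; x along the rail, z up. Two sprung steel clips on blue feet, 10 mm wide, open to the top, at x = -33 and 33 mm; between them 52 mm is free, down to the 10 mm thick base.
- clip_seat (a point): Where the middle of the rod's handle axis lies when home: over the rail's origin, 50 mm above the bench; axes as the rail's. The handle goes in level along the rail's x, either way round, pressed straight down; the clips hold it between the collars. Pressing takes about 5 to 8 N in all, more if it is off the centre line.
- clip0 (a point): Seat of the clip at rail x = -33 mm, 50 mm up; the other clip is its mirror image. The flared clip lips top out 73 mm above the bench, 25 mm apart; the handle meets them with its axis about 64 mm up, passes over centre at about 57 mm and snaps down to 50 mm.
- reagent: White reagent bottle with blue cap, 68 mm diameter, 150 mm tall, bystander. Origin: centre of its underside.
- cup_jar: Clear specimen jar with yellow lid, 62 mm diameter, 68 mm tall, bystander. Origin: centre of its underside.
- timer: White bench timer lying flat, 50 x 75 x 18 mm, bystander. Origin: centre of its underside.
- marker: Black marker pen with blue cap lying flat, about 125 x 15 mm, bystander. Origin: middle of its underside.
There are look-alikes about, which are no part of the job. Leave any yellow look-alike of the rod alone.

How it is judged:
By the outcome, as a careful person would: the job done as asked, in the order asked, and still so for the second after the job is handed in, with the robot touching nothing.
It also fails if it takes over 46 s, if anything falls off the work surface, if the arm or the gripper's body presses on something with over 40 N, if the wrist force passes 120 N, or if a joint passes its speed limit or range.

## Working session

There is one attempt and no reset: what is moved stays moved. The work goes in short steps, Python scripts to look and compute and a tool call to move; the robot and the scene stay as the last step left them, time stands still between calls to the robot, and variables do not carry over. Pictures are saved under pics/ and viewed, and the job is handed in when it is done.

Besides the shell and the picture viewer there is one more tool, called after ">>>" in YAML: its name, and indented under it one key for each argument. play_rows: Moves the arm, as the interface text tells. Its arguments: {"type":"object","properties":{"translation":{"type":"array"},"turn":{"type":"array"},"fingers":{"type":"array"},"grip_force":{"type":"number"}},"required":["translation","turn","fingers"]}

```bash
ls; mkdir -p pics
python3 - <<'E'
from bench import ctrl
import cv2,numpy as np
print(ctrl.get_state())
for n in("scene","top"):
    im=ctrl.get_image(n); cv2.imwrite(f"pics/{n}0.png",im); print(n,ctrl.camera_info(n))
E
```

```text
pics
{'time': 0.0, 'joint_positions': array([ 1.32010505,  0.32181013, -0.07008921,  1.45167746,  0.02263081,
        1.37078803, -0.05690284]), 'qd': array([ 0.00030297, -0.00047632,  0.00148108, -0.00041311,  0.00033595,
        0.00217494,  0.00108542]), 'joint_torque': array([-3.05278872e-04, -4.91292679e+01, -4.04075012e-01, -3.12527347e+01,
       -6.39960472e-02,  4.39003017e-02,  1.99450155e-04]), 'position': array([ 0.1699094 , -0.62682835,  0.22146868]), 'tool_rot': array([-0.27746147,  2.08212685, -2.07822697]), 'ft_force': array([ 0.08650798, -0.6151233 , -0.03808467]), 'torque': array([ 0.00027742, -0.0195245 ,  0.01337134]), 'grip_width': 0.9983505438930349}
scene {'camera_matrix': array([[476.21941978,   0.        , 316.17810879],
       [  0.        , 476.21941978, 200.68045712],
       [  0.        ,   0.        ,   1.        ]]), 'k1': -0.015103704182333467, 'R': array([[-0.57881795,  0.81534654,  0.01340912],
       [ 0.53448747,  0.39175129, -0.74890191],
       [-0.61586762, -0.42631086, -0.66254519]]), 't': array([ 0.3432934 , -0.159455  ,  1.79543552])}
top {'camera_matrix': array([[464.53690499,   0.        , 312.16681067],
       [  0.        , 464.53690499, 199.10028549],
       [  0.        ,   0.        ,   1.        ]]), 'k1': -0.044856543375963016, 'R': array([[-0.01456923, -0.99965637,  0.02179195],
       [-0.99644355,  0.01270653, -0.08329938],
       [ 0.08299386, -0.02292806, -0.99628627]]), 't': array([-0.04480662,  0.53980494,  1.2797333 ])}
```

View pics/scene0.png

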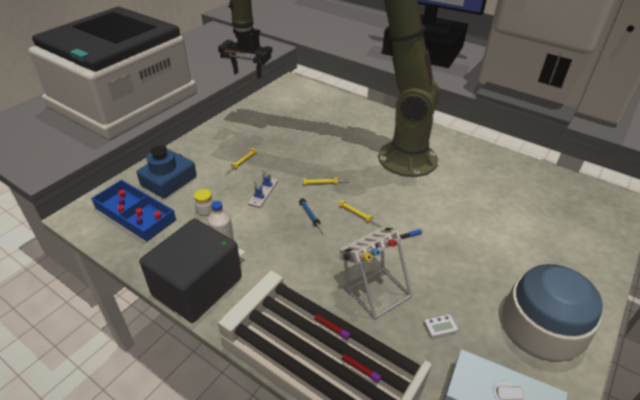

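View pics/top0.png

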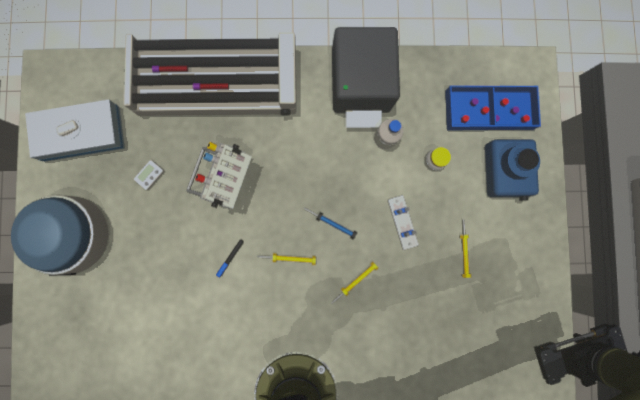

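Both views show the blue rod (top ≈ 336,225), rail (402,222), rack (220,175). Next, enlarged crops for measuring.

```bash
cat > h.py <<'E'
import numpy as np,cv2
from bench import ctrl
from scipy.spatial.transform import Rotation as Ro
C={n:ctrl.camera_info(n) for n in("scene","top")}
def dist(c): return np.array([c["k1"],0,0,0,0.])
def ray(n,u,v):
    c=C[n]; p=cv2.undistortPoints(np.array([[[u,v]]],float),c["camera_matrix"],dist(c))[0,0]
    d=c["R"].T@np.array([p[0],p[1],1]); o=-c["R"].T@c["t"]; return o,d/np.linalg.norm(d)
def onz(n,u,v,z):
    o,d=ray(n,u,v); return o+d*(z-o[2])/d[2]
def proj(n,X):
    c=C[n]; return cv2.projectPoints(np.atleast_2d(X).astype(float),cv2.Rodrigues(c["R"])[0],c["t"],c["camera_matrix"],dist(c))[0][:,0]
def tri(a,b):
    (o1,d1),(o2,d2)=ray("scene",*a),ray("top",*b)
    s=np.linalg.lstsq(np.c_[d1,-d2],o2-o1,rcond=None)[0]
    p,q=o1+d1*s[0],o2+d2*s[1]; return (p+q)/2,np.linalg.norm(p-q)
def crop(src,x,y,w,h,k,out):
    im=cv2.imread(src) if isinstance(src,str) else src
    cv2.imwrite(out,cv2.resize(im[y:y+h,x:x+w],None,fx=k,fy=k,interpolation=cv2.INTER_CUBIC))
E
python3 - <<'E'
from h import *
crop("pics/top0.png",180,130,90,90,6.6,"pics/t_rack.png")
crop("pics/top0.png",310,185,120,80,6.6,"pics/t_rod.png")
crop("pics/scene0.png",330,220,110,100,6,"pics/s_rack.png")
crop("pics/scene0.png",235,160,110,90,6.6,"pics/s_rod.png")
E
```

```text
(no output)
```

View pics/t_rack.png

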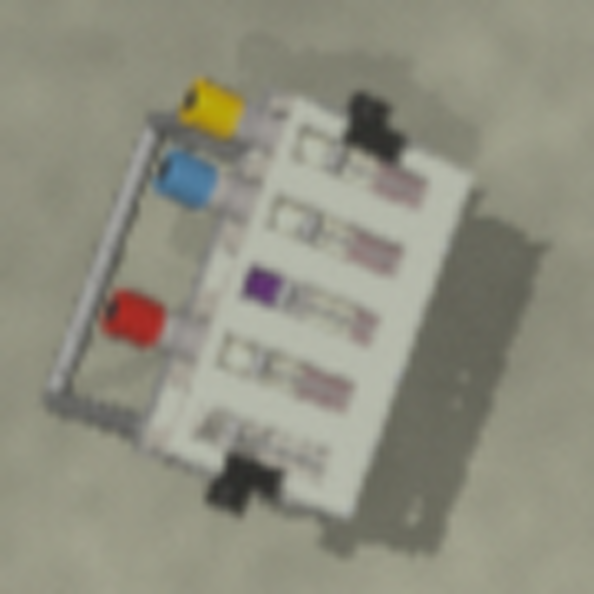

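View pics/t_rod.png

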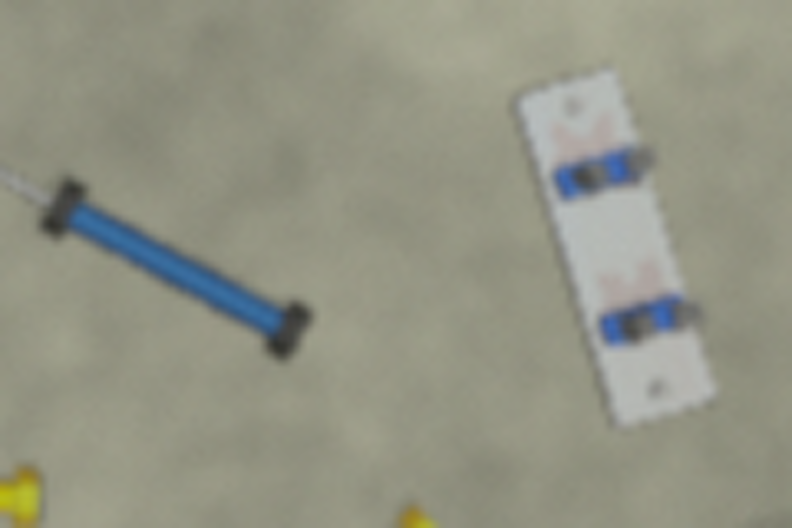

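View pics/s_rack.png

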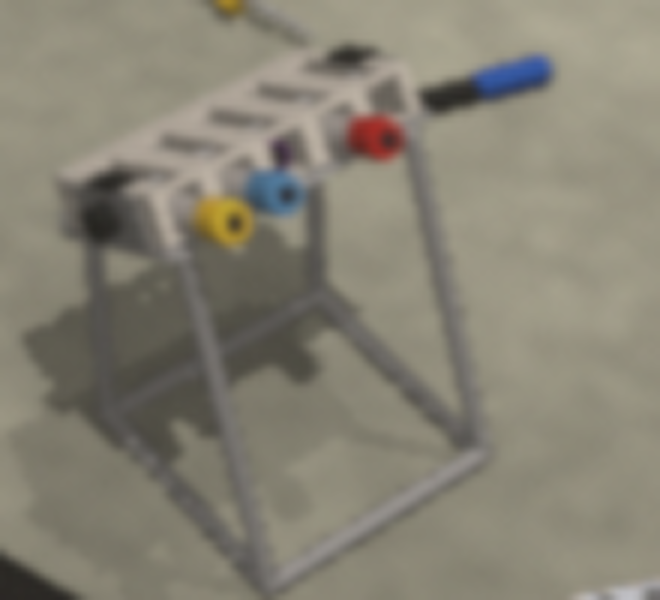

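View pics/s_rod.png

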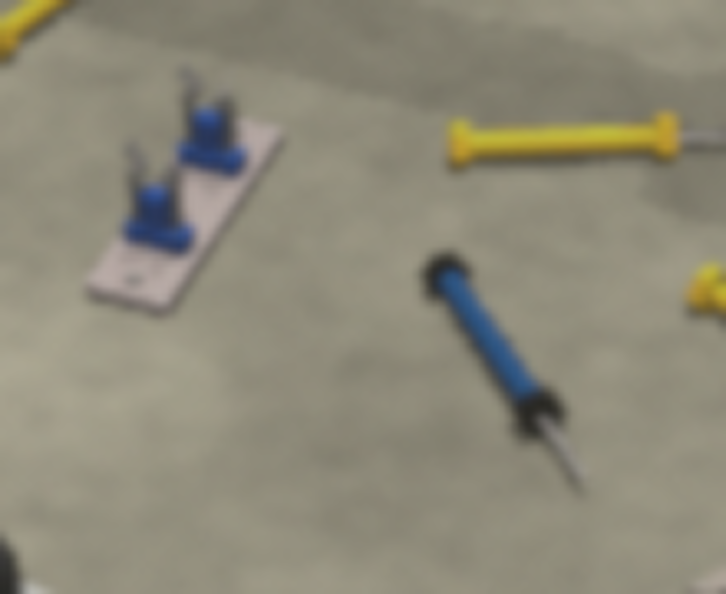

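Middle window (crop ≈262,285) shows the purple cap, so the short tube is in the middle pocket. Measuring rod, rail and rack.

Run:
```python
from h import *
S=cv2.imread("pics/scene0.png");T=cv2.imread("pics/top0.png")
def mask(im,box,lo,hi):
    x,y,w,h=box; m=cv2.inRange(cv2.cvtColor(im,cv2.COLOR_BGR2HSV),lo,hi); o=np.zeros_like(m); o[y:y+h,x:x+w]=m[y:y+h,x:x+w]; return o
def comps(m,mn=5):
    n,l,s,c=cv2.connectedComponentsWithStats(m)
    return [(c[i],s[i,4],l==i) for i in range(1,n) if s[i,4]>=mn]
B=((95,110,60),(130,255,255)); 
for n,im,box in(("top",T,(312,205,50,40)),("scene",S,(290,190,45,50))):
    for c,a,l in comps(mask(im,box,*B),15):
        ys,xs=np.nonzero(l); p=np.c_[xs,ys].astype(float); u,s,v=np.linalg.svd(p-p.mean(0)); t=(p-p.mean(0))@v[0]
        e=[p.mean(0)+v[0]*t.min(),p.mean(0)+v[0]*t.max()]
        print(n,"rod",c,a,[onz(n,*q,0.0125).round(4) for q in e],onz(n,*c,.0125).round(4))
    for c,a,l in comps(mask(im,box,(0,0,0),(180,255,75)),4): print(n,"dark",c,a,onz(n,*c,.013).round(4))
for n,im,box in(("top",T,(385,190,40,65)),("scene",S,(245,165,40,50))):
    for c,a,l in comps(mask(im,box,*B),6): print(n,"feet",c,a,onz(n,*c,.02).round(4))
crop(T,382,190,40,62,9.6,"pics/t_rail.png")
crop(S,240,165,48,48,12,"pics/s_rail.png")
crop(T,190,138,70,75,8,"pics/t_rack2.png")
crop(S,335,225,80,55,10,"pics/s_rack2.png")
```

```text
top rod [336.39230769 225.39230769] 130 [array([ 0.4889, -0.0765,  0.0125]), array([ 0.4409, -0.1624,  0.0125])] [ 0.4648 -0.1196  0.0125]
top dark [319.05555556 216.11111111] 18 [ 0.4916 -0.0711  0.013 ]
top dark [353.05263158 234.52631579] 19 [ 0.4384 -0.1661  0.013 ]
scene rod [307.95588235 209.98529412] 68 [array([ 0.4407, -0.1669,  0.0125]), array([ 0.4879, -0.0819,  0.0125])] [ 0.4641 -0.1247  0.0125]
scene dark [301.25   201.0625] 16 [ 0.4423 -0.1683  0.013 ]
scene dark [315.5625 221.8125] 32 [ 0.4951 -0.0722  0.013 ]
top feet [403. 210.] 9 [ 0.5053 -0.3082  0.02  ]
top feet [395.75  212.375] 8 [ 0.4988 -0.2874  0.02  ]
top feet [409.81818182 232.09090909] 11 [ 0.4428 -0.3257  0.02  ]
top feet [402.33333333 234.44444444] 9 [ 0.4365 -0.3042  0.02  ]
scene feet [266.39473684 181.47368421] 38 [ 0.4379 -0.3221  0.02  ]
scene feet [258.26315789 193.05263158] 38 [ 0.5015 -0.3045  0.02  ]
```

View pics/t_rail.png

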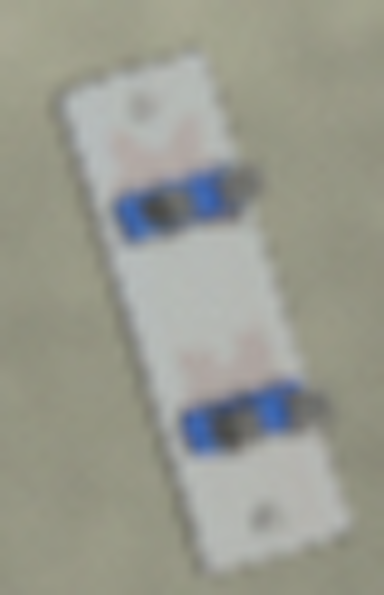

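View pics/s_rail.png

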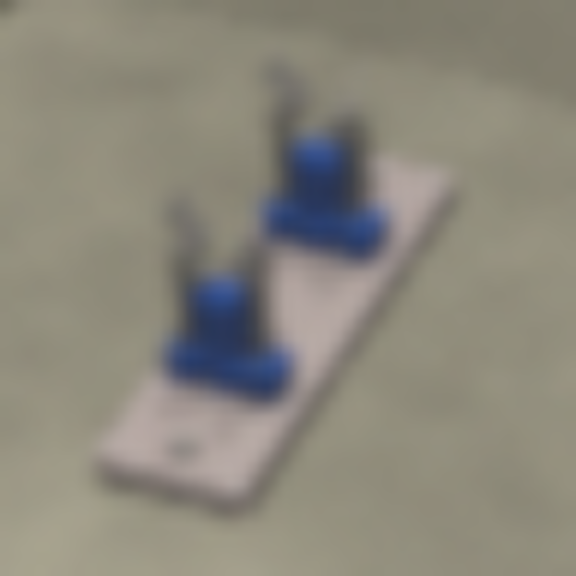

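View pics/t_rack2.png

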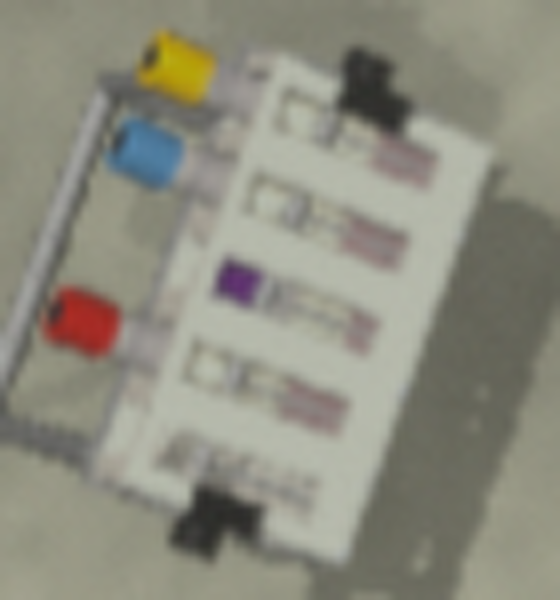

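View pics/s_rack2.png

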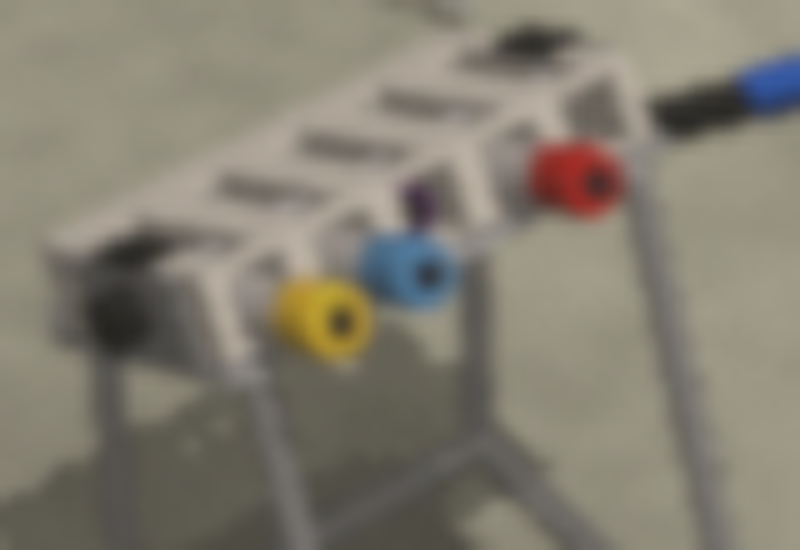

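Run:
```python
from h import *
def px(c,x0,y0,k): return ((c[0]+.5)/k-.5+x0,(c[1]+.5)/k-.5+y0)
P=[onz("top",*px(c,382,190,9.6),.01) for c in((62,92),(208,55),(352,525),(208,572))]
print("rail top",np.round(P,4),np.mean(P,0).round(4))
a=(P[0]+P[1])/2-(P[2]+P[3])/2; print("len",np.linalg.norm(a),np.degrees(np.arctan2(a[1],a[0])))
Q=[onz("scene",*px(c,240,165,12),.01) for c in((100,462),(240,492),(455,170))]
print("rail scene",np.round(Q,4),"ctr",((Q[0]+Q[2])/2).round(4)) # opp corners?
a=Q[2]-Q[1];print(np.linalg.norm(a),np.degrees(np.arctan2(-a[1],-a[0])))
hz=lambda x,z:.12-x*np.sin(np.radians(55))+z*np.sin(np.radians(35))
k=[((280,52),-.015,.08,-.072),((495,150),-.015,0,-.072),((345,563),-.015,0,.072)]
R={}
W=[onz("top",*px(c,190,138,8),hz(x,z)) for c,x,z,y in k]
W+= [onz("scene",*px(c,335,225,10),hz(x,z)) for c,x,z,y in [((200,270),-.015,.08,-.072),((48,240),-.015,0,-.072),((632,55),-.015,.08,.072)]]
k+=[(0,-.015,.08,-.072),(0,-.015,0,-.072),(0,-.015,.08,.072)]
print("rack",np.round(W,4))
e=W[1]-W[2]; print("top -y dir len",np.linalg.norm(e),np.degrees(np.arctan2(e[1],e[0])))
e=W[3]-W[5]; print("scene -y",np.linalg.norm(e),np.degrees(np.arctan2(e[1],e[0])))
e=W[0]-W[1]; print("top h",np.linalg.norm(e[:2]),np.degrees(np.arctan2(e[1],e[0])))
for yaw in np.radians([72,68,66,64]): # h direction
    h=np.array([np.cos(yaw),np.sin(yaw),0]);y=np.cross([0,0,1],h)
    z=np.cos(np.radians(35))*h+np.array([0,0,np.sin(np.radians(35))]);x=np.cos(np.radians(55))*h-np.array([0,0,np.sin(np.radians(55))])
    print(np.degrees(yaw),[(w-(kk[1]*x+kk[2]*z+kk[3]*y)).round(4)[:2].tolist() for w,kk in zip(W,k)])
```

```text
rail top [[ 0.5374 -0.2684  0.01  ]
 [ 0.5478 -0.3123  0.01  ]
 [ 0.4082 -0.3509  0.01  ]
 [ 0.3951 -0.3077  0.01  ]] [ 0.4721 -0.3098  0.01  ]
len 0.14627815078370004 15.45773307054645
rail scene [[ 0.5522 -0.3072  0.01  ]
 [ 0.5388 -0.268   0.01  ]
 [ 0.3939 -0.3089  0.01  ]] ctr [ 0.473  -0.3081  0.01  ]
0.15054014339870583 15.783682885405174
rack [[0.6665 0.1675 0.1782]
 [0.643  0.1057 0.1323]
 [0.5099 0.154  0.1323]
 [0.6652 0.1665 0.1782]
 [0.6424 0.1084 0.1323]
 [0.5329 0.2184 0.1782]]
top -y dir len 0.14153557379845527 -19.977876852184885
scene -y 0.1420301381237765 -21.408355485779325
top h 0.06613515514560198 69.19787872737255
72.0 [[0.5804, 0.1356], [0.5772, 0.1361], [0.5811, 0.1399], [0.5791, 0.1346], [0.5766, 0.1388], [0.5838, 0.142]]
68.0 [[0.5784, 0.1417], [0.5794, 0.1406], [0.5799, 0.135], [0.5771, 0.1407], [0.5788, 0.1433], [0.5784, 0.1386]]
66.0 [[0.5775, 0.1448], [0.5807, 0.1428], [0.5792, 0.1326], [0.5762, 0.1438], [0.5801, 0.1455], [0.5756, 0.1371]]
64.0 [[0.5768, 0.1479], [0.582, 0.145], [0.5784, 0.1302], [0.5755, 0.1469], [0.5814, 0.1477], [0.5727, 0.1356]]
```

```bash
cat >> h.py <<'E'
u3=np.array([0,0,1.])
def frame(x,y): 
    x=np.array(x,float);y=np.array(y,float); return np.c_[x,y,np.cross(x,y)]
def hd(deg): return np.array([np.cos(np.radians(deg)),np.sin(np.radians(deg)),0])
def rackaxes(yaw=69.3):
    h=hd(yaw);s,c=np.sin(np.radians(35)),np.cos(np.radians(35))
    return s*h-c*u3, np.cross(u3,h), c*h+s*u3
RO=np.array([.579,.139,.12])
def plan(p,R,wps):
    """wps: (pos, R, n). prints rows from the pose p,R"""
    p=np.array(p,float);R=np.array(R)
    for P,Rt,n in wps:
        P=np.array(P,float)
        for i in range(n):
            k=n-i
            w=Ro.from_matrix(R.T@Rt).as_rotvec()/k
            t=R.T@((P-p)/k)*1000
            t=np.round(t*2)/2; w=np.round(w*500)/500
            print(t.tolist(),w.tolist(),"!" if np.linalg.norm(t)>41 or np.linalg.norm(w)>.1249 else "")
            p=p+R@t/1000; R=R@Ro.from_rotvec(w).as_matrix()
        print("-- at",p.round(4), "err",np.degrees(Ro.from_matrix(R.T@Rt).magnitude()).round(2))
def st():
    s=ctrl.get_state(); return s,np.array(s["position"]),Ro.from_rotvec(s["tool_rot"]).as_matrix()
E
python3 - <<'E'
from h import *
s,p,R=st(); print(R.round(3))
for sg in(1,-1):
    Rt=frame(sg*hd(60.8),-u3); print(sg,np.degrees(Ro.from_matrix(R.T@Rt).as_rotvec()))
Rt=min((frame(sg*hd(60.8),-u3) for sg in(1,-1)),key=lambda r:Ro.from_matrix(R.T@r).magnitude())
plan(p,R,[((.465,-.1195,.15),Rt,18),((.465,-.1195,.06),Rt,4)])
E
```

```text
[[-0.965 -0.001  0.262]
 [-0.262  0.002 -0.965]
 [ 0.    -1.    -0.002]]
1 [4.21218982e-02 1.34374889e+02 1.16759443e-01]
-1 [ 9.42515933e-02 -4.56250598e+01 -3.40020123e-02]
[-23.0, 4.0, -23.0] [0.0, -0.044, -0.0] 
[-24.0, 4.0, -22.0] [0.0, -0.044, -0.0] 
[-25.0, 4.0, -21.0] [0.0, -0.044, -0.0] 
[-26.0, 4.0, -19.5] [0.0, -0.044, -0.0] 
[-27.0, 4.0, -18.5] [0.0, -0.044, -0.0] 
[-27.5, 4.0, -17.5] [0.0, -0.044, -0.0] 
[-28.5, 4.0, -16.0] [0.0, -0.044, -0.0] 
[-29.0, 4.0, -14.5] [0.0, -0.044, -0.0] 
[-29.5, 4.0, -13.5] [0.0, -0.044, -0.0] 
[-30.5, 4.0, -12.0] [0.0, -0.044, -0.0] 
[-31.0, 4.0, -11.0] [0.0, -0.044, -0.0] 
[-31.0, 4.0, -9.5] [0.0, -0.044, -0.0] 
[-31.5, 4.0, -8.0] [0.0, -0.044, -0.0] 
[-32.0, 4.0, -6.5] [0.0, -0.044, -0.0] 
[-32.0, 4.0, -5.5] [0.0, -0.046, -0.0] 
[-32.5, 4.0, -3.5] [0.0, -0.044, -0.0] 
[-32.5, 4.0, -2.5] [0.0, -0.046, -0.0] 
[-32.5, 4.0, -1.0] [0.002, -0.044, -0.002] 
-- at [ 0.4647 -0.1196  0.1502] err 0.07
[-0.0, 22.5, 0.0] [-0.0, -0.0, 0.0] 
[-0.0, 22.5, 0.0] [-0.0, -0.0, 0.0] 
[-0.0, 22.5, 0.0] [-0.0, -0.0, 0.0] 
[-0.5, 22.5, 0.0] [-0.0, -0.0, 0.0] 
-- at [ 0.465  -0.1193  0.0602] err 0.07
```

>>> play_rows:
  translation:
    - [-23,4,-23]
    - [-24,4,-22]
    - [-25,4,-21]
    - [-26,4,-19.5]
    - [-27,4,-18.5]
    - [-27.5,4,-17.5]
    - [-28.5,4,-16]
    - [-29,4,-14.5]
    - [-29.5,4,-13.5]
    - [-30.5,4,-12]
  turn:
    - [0,-0.044,0]
    - [0,-0.044,0]
    - [0,-0.044,0]
    - [0,-0.044,0]
    - [0,-0.044,0]
    - [0,-0.044,0]
    - [0,-0.044,0]
    - [0,-0.044,0]
    - [0,-0.044,0]
    - [0,-0.044,0]
  fingers: [0.2,0.2,0.2,0.2,0.2,0.2,0.2,0.2,0.2,0.2]
  grip_force: 50

```text
time: 0.93
position: [0.3341, -0.344, 0.1821]
tool_rot: [-0.669, 1.812, -1.811]
ft_force: [0.1, -0.7, -0.6]
grip_width: 0.601
```

>>> play_rows:
  translation:
    - [-31,4,-11]
    - [-31,4,-9.5]
    - [-31.5,4,-8]
    - [-32,4,-6.5]
    - [-32,4,-5.5]
    - [-32.5,4,-3.5]
    - [-32.5,4,-2.5]
    - [-32.5,4,-1]
    - [0,22,0]
    - [0,22,0]
  turn:
    - [0,-0.044,0]
    - [0,-0.044,0]
    - [0,-0.044,0]
    - [0,-0.044,0]
    - [0,-0.046,0]
    - [0,-0.044,0]
    - [0,-0.046,0]
    - [0,-0.044,0]
    - [0,0,0]
    - [0,0,0]
  fingers: [0.2,0.2,0.2,0.2,0.2,0.2,0.2,0.2,0.2,0.2]

```text
time: 1.77
position: [0.4668, -0.118, 0.1068]
tool_rot: [-0.924, 1.568, -1.572]
ft_force: [-0.0, -0.9, 0.4]
grip_width: 0.593
```

Run:
```python
from h import *
s,p,R=st(); print(s["time"],p,R.round(3),s["ft_force"],s["grip_width"],s["qd"].round(3))
T=ctrl.get_image("top");crop(T,290,180,90,80,7,"pics/t1.png")
S=ctrl.get_image("scene");crop(S,260,140,110,100,6,"pics/s1.png")
s,p,R=st(); print(p)
Rt=frame(-hd(60.8),-u3)
plan(p,R,[((.465,-.1195,.003),Rt,8)])
```

```text
1.7667 [ 0.46675667 -0.11795228  0.10681309] [[-0.484  0.003  0.875]
 [-0.875 -0.001 -0.484]
 [-0.001 -1.     0.003]] [-0.01595022 -0.86871854  0.35932827] 0.5931374971942167 [-0.042  0.337  0.031  0.316  0.243 -0.546 -0.188]
[ 0.46204642 -0.11899456  0.10327828]
[-0.0, 12.5, 0.5] [0.0, 0.0, 0.0] 
[-0.0, 12.5, 0.5] [0.002, 0.0, 0.0] 
[-0.0, 12.5, 0.5] [0.0, 0.0, 0.0] 
[-0.0, 12.5, 0.5] [0.002, 0.0, 0.0] 
[-0.5, 12.5, 0.5] [0.0, 0.0, 0.0] 
[-0.0, 12.5, 0.5] [0.002, 0.0, 0.0] 
[-0.5, 12.5, 0.0] [0.0, 0.0, 0.0] 
[-0.0, 13.0, 0.0] [0.002, 0.002, 0.002] 
-- at [ 0.4647 -0.1195  0.0028] err 0.09
```

View pics/t1.png

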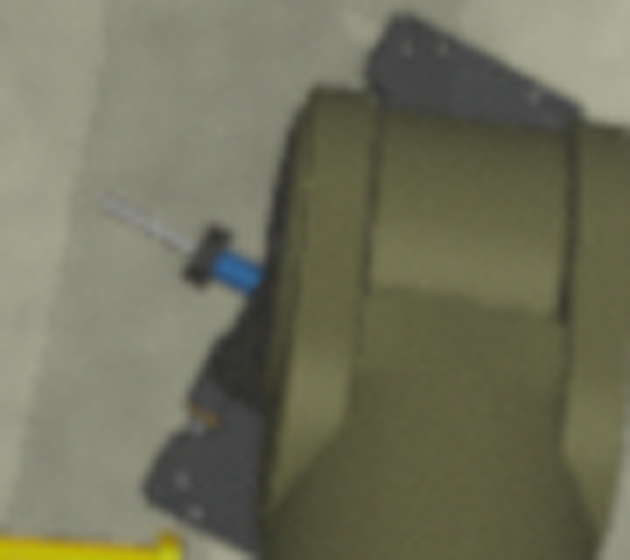

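View pics/s1.png

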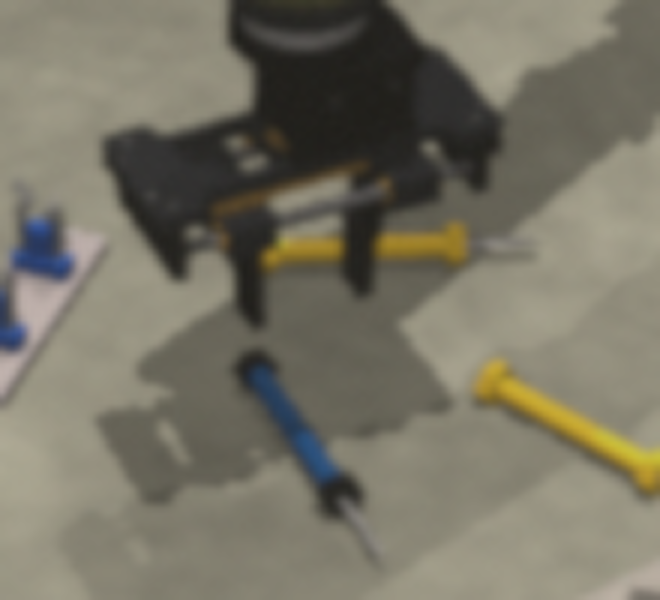

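Gripper sits above the rod, aligned. Descending.

>>> play_rows:
  translation:
    - [0,14,0]
    - [0,14,0]
    - [0,14,0]
    - [0,14,0]
    - [0,14,0]
    - [0,14,0]
    - [0,10,0]
    - [0,4,0]
    - [0,0,0]
    - [0,0,0]
  turn:
    - [0,0,0]
    - [0,0,0]
    - [0,0,0]
    - [0,0,0]
    - [0,0,0]
    - [0,0,0]
    - [0,0,0]
    - [0,0,0]
    - [0,0,0]
    - [0,0,0]
  fingers: [0.0,0.0,0.0,0.0,0.0,0.0,0.0,0.0,0.0,0.0]

```text
time: 2.7
position: [0.4653, -0.1205, 0.0091]
tool_rot: [-0.923, 1.574, -1.575]
ft_force: [0.6, 0.5, 0.3]
grip_width: 0.499
```

Run:
```python
from h import *
s,p,R=st(); print(s["time"],p,s["ft_force"],s["grip_width"],s["qd"].round(3))
S=ctrl.get_image("scene");crop(S,260,150,110,100,6,"pics/s2.png")
s,p,R=st(); print(p)
plan(p,R,[((.465,-.1195,.003),frame(-hd(60.8),-u3),1)])
```

```text
2.7 [ 0.46534525 -0.12050416  0.00912399] [0.60737762 0.4750998  0.32667773] 0.4985565918161185 [ 0.    -0.011 -0.002 -0.006  0.    -0.002  0.   ]
[ 0.46562353 -0.12054364  0.00939037]
[-0.5, 6.5, -1.0] [-0.002, -0.0, -0.0] 
-- at [ 0.465  -0.1196  0.0029] err 0.05
```

View pics/s2.png

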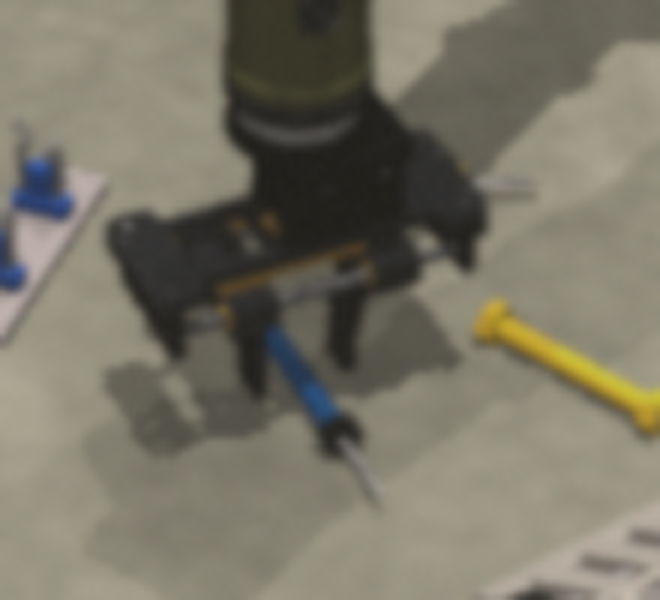

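>>> play_rows:
  translation:
    - [0,3,-0.5]
    - [0,3,0]
    - [0,0,0]
    - [0,0,0]
    - [0,0,0]
    - [0,0,0]
    - [0,0,0]
    - [0,0,0]
    - [0,0,0]
    - [0,0,0]
  turn:
    - [0,0,0]
    - [0,0,0]
    - [0,0,0]
    - [0,0,0]
    - [0,0,0]
    - [0,0,0]
    - [0,0,0]
    - [0,0,0]
    - [0,0,0]
    - [0,0,0]
  fingers: [0.0,0.0,-1,-1,-1,-1,-1,-1,-1,-1]
  grip_force: 50

```text
time: 3.58
position: [0.4647, -0.1201, 0.0027]
tool_rot: [-0.923, 1.574, -1.574]
ft_force: [0.6, -0.1, -0.2]
grip_width: 0.142
```

Run:
```python
from h import *
s,p,R=st(); print(s["time"],p,s["ft_force"],s["grip_width"],s["grip_width"]*87)
xr,yr,zr=rackaxes()
# tool x = -rod dir ; grasp: rod axis 8mm behind TCP along tool y
Rt=frame(-zr,xr)
mk=lambda z: RO+zr*(z-.105)+xr*.008   # TCP for tip at rack z
Rl=frame(-hd(60.8),-u3)
print("targets",mk(-.06),mk(-.015))
plan(p,R,[((p[0],p[1],.11),Rl,4),(mk(-.06)+[0,0,.0],Rt,14)])
```

```text
3.5833 [ 0.46469324 -0.1200741   0.00265217] [ 0.61698997 -0.10255592 -0.24321081] 0.14208556363364377 12.361444036127008
targets [0.53284627 0.01685769 0.01880667] [0.545876   0.05133988 0.04461761]
[0.0, -27.0, 0.0] [-0.0, -0.0, 0.0] 
[0.0, -27.0, 0.0] [-0.0, -0.0, 0.0] 
[0.0, -26.5, 0.0] [-0.0, -0.0, 0.0] 
[0.0, -27.0, 0.0] [-0.0, -0.0, 0.0] 
-- at [ 0.4647 -0.12    0.1102] err 0.03
[-11.0, 6.5, -0.5] [-0.004, -0.01, 0.044] 
[-10.5, 7.0, -0.5] [-0.004, -0.01, 0.044] 
[-10.5, 7.5, -0.0] [-0.004, -0.01, 0.044] 
[-10.0, 8.0, -0.0] [-0.004, -0.01, 0.044] 
[-9.5, 8.5, -0.0] [-0.004, -0.01, 0.044] 
[-9.0, 8.5, 0.0] [-0.002, -0.01, 0.044] 
[-9.0, 9.0, 0.0] [-0.004, -0.01, 0.044] 
[-8.5, 9.5, 0.5] [-0.002, -0.01, 0.044] 
[-8.0, 10.0, 0.5] [-0.004, -0.01, 0.042] 
[-7.5, 10.0, 0.5] [-0.004, -0.01, 0.044] 
[-7.0, 10.5, 0.5] [-0.002, -0.012, 0.042] 
[-6.5, 11.0, 1.0] [-0.004, -0.01, 0.044] 
[-6.5, 11.0, 1.0] [-0.002, -0.012, 0.042] 
[-5.5, 11.5, 1.0] [-0.004, -0.01, 0.044] 
-- at [0.5329 0.0168 0.0189] err 0.07
```

Run:
```python
from h import *
s,p,R=st()
xr,yr,zr=rackaxes()
Rt=frame(-zr,xr)
mk=lambda z: RO+zr*(z-.105)+xr*.008
Rl=frame(-hd(60.8),-u3)
plan(p,R,[((p[0],p[1],.11),Rl,4),(mk(-.012)-xr*.08,Rt,14)])
```

```text
[0.0, -27.0, 0.0] [-0.0, -0.0, 0.0] 
[0.0, -27.0, 0.0] [-0.0, -0.0, 0.0] 
[0.0, -26.5, 0.0] [-0.0, -0.0, 0.0] 
[0.0, -27.0, 0.0] [-0.0, -0.0, 0.0] 
-- at [ 0.4647 -0.12    0.1102] err 0.03
[-10.5, -0.0, -0.5] [-0.004, -0.01, 0.044] 
[-10.5, 0.5, -0.5] [-0.004, -0.01, 0.044] 
[-10.5, 1.0, -0.0] [-0.004, -0.01, 0.044] 
[-10.5, 1.0, -0.0] [-0.004, -0.01, 0.044] 
[-10.5, 1.5, -0.0] [-0.004, -0.01, 0.044] 
[-10.0, 2.0, 0.0] [-0.002, -0.01, 0.044] 
[-10.0, 2.5, 0.0] [-0.004, -0.01, 0.044] 
[-10.0, 3.0, 0.5] [-0.002, -0.01, 0.044] 
[-10.0, 3.5, 0.5] [-0.004, -0.01, 0.042] 
[-9.5, 4.0, 0.5] [-0.004, -0.01, 0.044] 
[-9.5, 4.5, 0.5] [-0.002, -0.012, 0.042] 
[-9.5, 4.5, 0.5] [-0.004, -0.01, 0.044] 
[-9.0, 5.0, 1.0] [-0.002, -0.012, 0.042] 
[-8.5, 6.0, 1.0] [-0.004, -0.01, 0.044] 
-- at [0.5305 0.0107 0.1116] err 0.07
```

>>> play_rows:
  translation:
    - [0,-27,0]
    - [0,-27,0]
    - [0,-27,0]
    - [0,-27,0]
    - [-10.5,0,-0.5]
    - [-10.5,0.5,-0.5]
    - [-10.5,1,0]
    - [-10.5,1,0]
    - [-10.5,1.5,0]
    - [-10,2,0]
  turn:
    - [0,0,0]
    - [0,0,0]
    - [0,0,0]
    - [0,0,0]
    - [-0.004,-0.01,0.044]
    - [-0.004,-0.01,0.044]
    - [-0.004,-0.01,0.044]
    - [-0.004,-0.01,0.044]
    - [-0.004,-0.01,0.044]
    - [-0.002,-0.01,0.044]
  fingers: [-1,-1,-1,-1,-1,-1,-1,-1,-1,-1]

```text
time: 4.42
position: [0.493, -0.0634, 0.1114]
tool_rot: [-0.732, 1.602, -1.334]
ft_force: [0.2, 0.5, 0.2]
grip_width: 0.144
```

>>> play_rows:
  translation:
    - [-10,2.5,0]
    - [-10,3,0.5]
    - [-10,3.5,0.5]
    - [-9.5,4,0.5]
    - [-9.5,4.5,0.5]
    - [-9.5,4.5,0.5]
    - [-9,5,1]
    - [-8.5,6,1]
    - [0,0,0]
    - [0,0,0]
  turn:
    - [-0.004,-0.01,0.044]
    - [-0.002,-0.01,0.044]
    - [-0.004,-0.01,0.042]
    - [-0.004,-0.01,0.044]
    - [-0.002,-0.012,0.042]
    - [-0.004,-0.01,0.044]
    - [-0.002,-0.012,0.042]
    - [-0.004,-0.01,0.044]
    - [0,0,0]
    - [0,0,0]
  fingers: [-1,-1,-1,-1,-1,-1,-1,-1,-1,-1]

```text
time: 5.25
position: [0.5297, 0.0106, 0.1113]
tool_rot: [-0.493, 1.597, -1.023]
ft_force: [0.1, -0.4, -0.9]
grip_width: 0.147
```

Run:
```python
from h import *
S=ctrl.get_image("scene");T=ctrl.get_image("top");cv2.imwrite("pics/s3f.png",S);cv2.imwrite("pics/t3f.png",T)
s,p,R=st(); print(s["time"],p,s["ft_force"],s["grip_width"]);
xr,yr,zr=rackaxes(); Rt=frame(-zr,xr); print("tool err deg",np.degrees(Ro.from_matrix(R.T@Rt).as_rotvec()).round(2))
print("proj tip",proj("scene",p-R@[0,.008,0]-R[:,0]*.105),proj("top",p-R@[0,.008,0]-R[:,0]*.105))
crop(S,320,170,110,100,6,"pics/s3.png");crop(T,190,130,130,100,6,"pics/t3.png")
mk=lambda z: RO+zr*(z-.105)+xr*.008
plan(p,R,[(mk(-.012),Rt,6)])
```

```text
5.35 [0.53019637 0.0105026  0.11196218] [ 0.07254693 -0.05517276 -0.95168374] 0.14738808744619944
tool err deg [ 0.06 -0.06  0.04]
proj tip [[350.25732183 215.20324791]] [[257.20255671 186.50522188]]
[-0.0, 13.5, 0.0] [0.0, -0.0, 0.0] 
[-0.0, 13.5, 0.0] [0.0, -0.0, 0.0] 
[-0.0, 13.5, 0.0] [0.0, -0.0, 0.0] 
[-0.0, 13.5, 0.0] [0.0, -0.0, 0.0] 
[-0.0, 13.0, 0.0] [0.0, -0.0, 0.0] 
[-0.5, 13.5, 0.5] [0.002, -0.002, 0.0] 
-- at [0.547  0.0539 0.0463] err 0.09
```

View pics/s3.png

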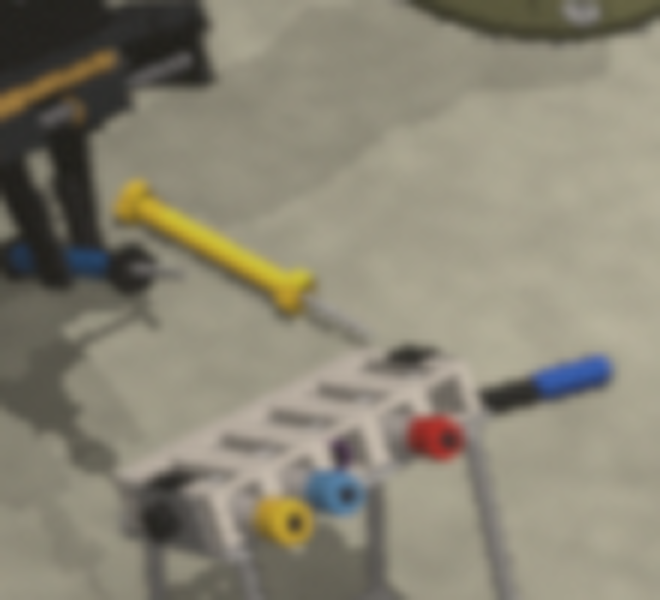

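View pics/t3.png

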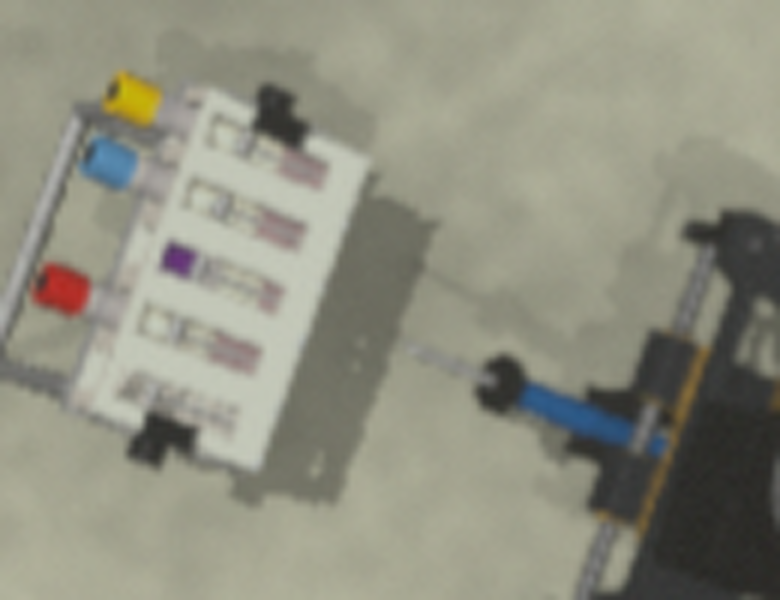

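Tip is where predicted (scene 350,215; top 257.5,187.5). Cross-check rack pose from the coloured caps.

Run:
```python
from h import *
S=cv2.imread("pics/scene0.png");T=cv2.imread("pics/top0.png")
xr,yr,zr=rackaxes()
rng={"red":((0,130,90),(8,255,255)),"yellow":((20,150,120),(32,255,255)),"blue":((95,80,120),(112,200,255)),"purple":((130,80,40),(165,255,255))}
yy={"red":28,"yellow":-56,"blue":-28,"purple":0}
for k,(lo,hi) in rng.items():
    c={}
    for n,im,b in(("scene",S,(340,230,66,40)),("top",T,(185,135,65,70))):
        m=cv2.inRange(cv2.cvtColor(im,cv2.COLOR_BGR2HSV),lo,hi);o=np.zeros_like(m);x,y,w,h=b;o[y:y+h,x:x+w]=m[y:y+h,x:x+w]
        nn,l,s,ce=cv2.connectedComponentsWithStats(o)
        if nn>1: i=1+np.argmax(s[1:,4]); c[n]=(ce[i],s[i,4])
    X,g=tri(c["scene"][0],c["top"][0]); d=X-RO
    z=.12+(.0625*np.sin(np.radians(35)) if k=="purple" else .1035*np.sin(np.radians(35)))+.007*np.sin(np.radians(55))
    e=onz("top",*c["top"][0],z)-RO
    print(k,c["scene"][1],c["top"][1],"tri rack xyz",np.round([d@xr*1e3,d@yr*1e3,d@zr*1e3],1),"gap",round(g*1e3,1),"top-only",np.round([e@xr*1e3,e@yr*1e3,e@zr*1e3],1),"expect y",yy[k])
```

```text
red 39 49 tri rack xyz [ -0.   28.  102.7] gap 0.5 top-only [ -5.9  28.4 105.1] expect y 28
yellow 38 49 tri rack xyz [  1.5 -55.8 103.2] gap 0.0 top-only [ -5.4 -54.9 105.8] expect y -56
blue 27 45 tri rack xyz [ -0.5 -27.8 103.4] gap 0.5 top-only [ -5.8 -27.4 105.3] expect y -28Traceback (most recent call last):
  File "<stdin>", line 12, in <module>
KeyError: 'scene'
```

Rack pose is confirmed to about 1 mm. Move into line under the hole.

>>> play_rows:
  translation:
    - [0,13.5,0]
    - [0,13.5,0]
    - [0,13.5,0]
    - [0,13.5,0]
    - [0,13.5,0]
    - [0,9,0]
    - [0,4,0]
    - [0,0,0]
    - [0,0,0]
    - [0,0,0]
  turn:
    - [0,0,0]
    - [0,0,0]
    - [0,0,0]
    - [0,0,0]
    - [0,0,0]
    - [0,0,0]
    - [0,0,0]
    - [0,0,0]
    - [0,0,0]
    - [0,0,0]
  fingers: [-1,-1,-1,-1,-1,-1,-1,-1,-1,-1]

```text
time: 6.18
position: [0.5471, 0.0533, 0.0466]
tool_rot: [-0.491, 1.594, -1.024]
ft_force: [-0.0, 0.6, -1.7]
grip_width: 0.144
```

```bash
cat > chk.py <<'E'
from h import *
import sys
k=sys.argv[1]
S=ctrl.get_image("scene");T=ctrl.get_image("top")
s,p,R=st(); print(s["time"],p.round(4),"F",np.round(s["ft_force"],1),s["grip_width"])
xr,yr,zr=rackaxes(); Rt=frame(-zr,xr); print("err",np.degrees(Ro.from_matrix(R.T@Rt).as_rotvec()).round(2))
tip=p-R@[0,.008,0]-R[:,0]*.105; d=tip-RO; print("tip rack mm",np.round([d@xr*1e3,d@yr*1e3,d@zr*1e3],1))
print("proj tip",proj("scene",tip).round(1),proj("top",tip).round(1),"Frack",np.round([s["ft_force"]@a for a in(xr,yr,zr)],1))
crop(S,320,190,110,100,6,f"pics/s{k}.png");crop(T,190,130,110,90,6,f"pics/t{k}.png")
E
python3 chk.py 4
```

```text
6.2833 [0.547  0.0533 0.0465] F [ 0.5  0.  -1.8] 0.14276238552618237
err [-0.01 -0.06 -0.01]
tip rack mm [ -0.3  -0.5 -12.1]
proj tip [[358.7 242.2]] [[243.2 183.1]] Frack [ 1.6 -0.5 -0.9]
```

View pics/s4.png

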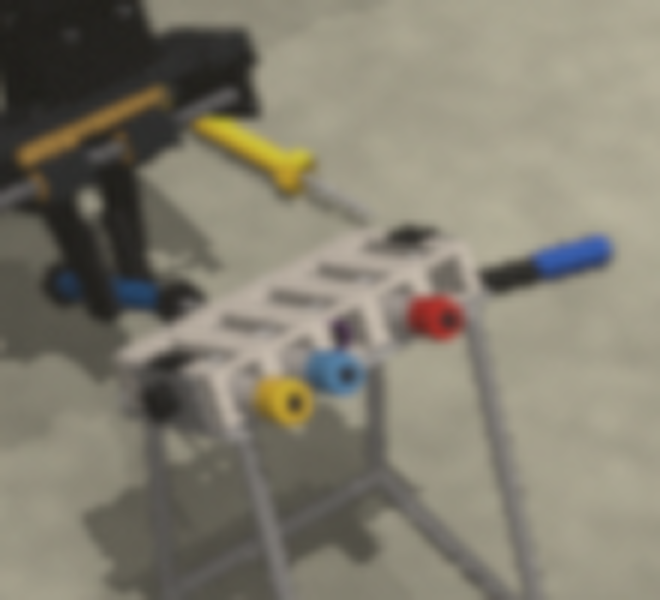

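View pics/t4.png

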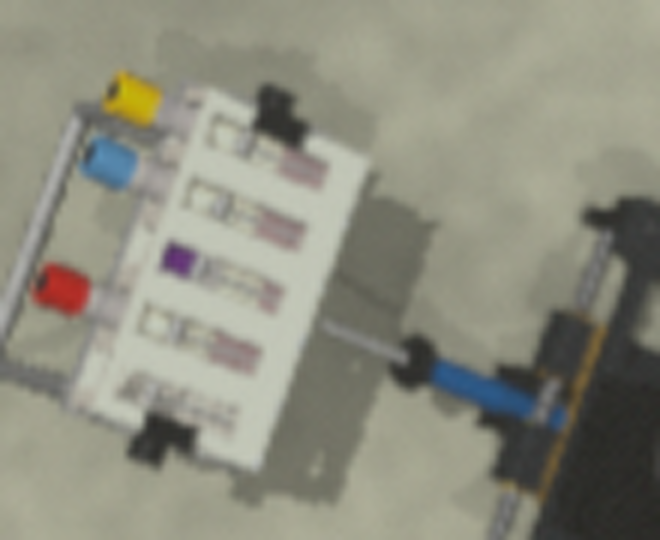

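Rod is in line with the middle pocket, tip just short of the underside. Advance to the tube base.

>>> play_rows:
  translation:
    - [-3,0,0]
    - [-3,0,0]
    - [-3,0,0]
    - [-3,0,0]
    - [-3,0,0]
    - [-3,0,0]
    - [-3,0,0]
    - [-3,0,0]
    - [-2,0,0]
    - [0,0,0]
  turn:
    - [0,0,0]
    - [0,0,0]
    - [0,0,0]
    - [0,0,0]
    - [0,0,0]
    - [0,0,0]
    - [0,0,0]
    - [0,0,0]
    - [0,0,0]
    - [0,0,0]
  fingers: [-1,-1,-1,-1,-1,-1,-1,-1,-1,-1]

```text
time: 7.12
position: [0.5537, 0.0733, 0.0605]
tool_rot: [-0.492, 1.596, -1.024]
ft_force: [-1.7, -3.1, -3.8]
grip_width: 0.146
```

```bash
python3 chk.py 5
```

```text
7.2167 [0.5538 0.0734 0.0606] F [-1.7 -3.9 -3.8] 0.14098736880122878
err [ 0.07 -0.09  0.01]
tip rack mm [ 0.4  0.2 13.4]
proj tip [[364.1 243.3]] [[234.7 179.9]] Frack [ 0.7  0.2 -5.7]
```

View pics/t5.png

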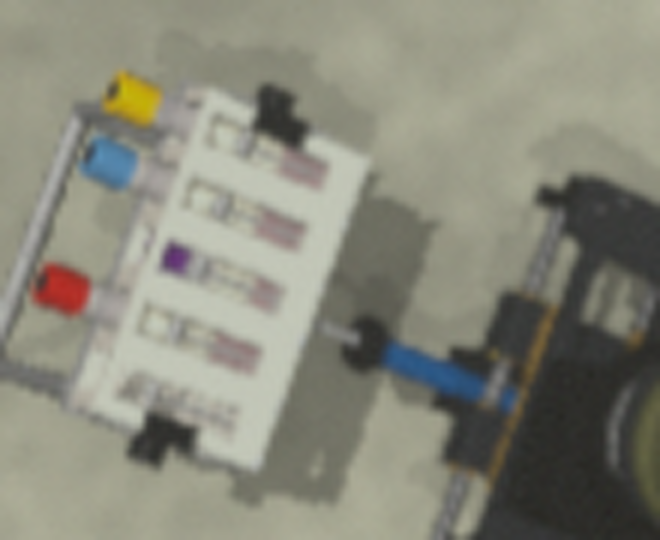

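Tube is being pushed (about 5 N, cap starting to shift at crop 175,258). Continue 27 mm.

>>> play_rows:
  translation:
    - [-3,0,0]
    - [-3,0,0]
    - [-3,0,0]
    - [-3,0,0]
    - [-3,0,0]
    - [-3,0,0]
    - [-3,0,0]
    - [-3,0,0]
    - [-3,0,0]
    - [0,0,0]
  turn:
    - [0,0,0]
    - [0,0,0]
    - [0,0,0]
    - [0,0,0]
    - [0,0,0]
    - [0,0,0]
    - [0,0,0]
    - [0,0,0]
    - [0,0,0]
    - [0,0,0]
  fingers: [-1,-1,-1,-1,-1,-1,-1,-1,-1,-1]

```text
time: 8.05
position: [0.5622, 0.0956, 0.0771]
tool_rot: [-0.492, 1.595, -1.021]
ft_force: [-2.4, -3.1, -3.1]
grip_width: 0.147
```

```bash
python3 chk.py 6
```

```text
8.15 [0.5622 0.0956 0.0771] F [-1.7 -2.3 -2.8] 0.14777622879491542
err [ 0.09 -0.02 -0.1 ]
tip rack mm [ 0.3  0.3 42.3]
proj tip [[370.1 244.4]] [[225.1 176. ]] Frack [ 0.7  0.8 -3.8]
```

View pics/t6.png

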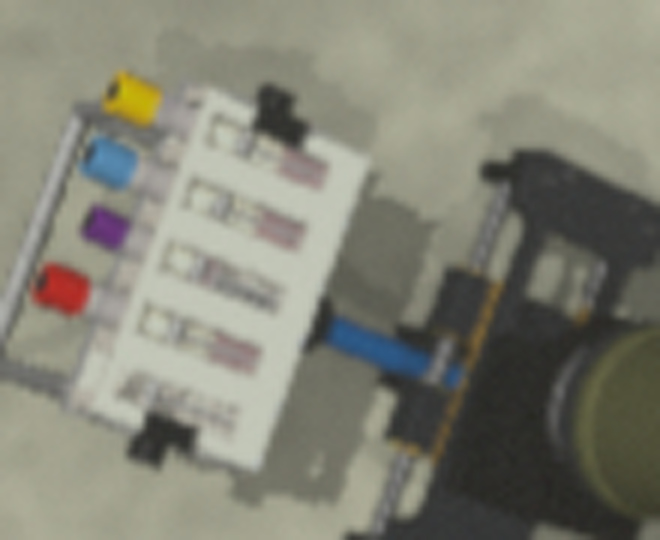

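View pics/s6.png

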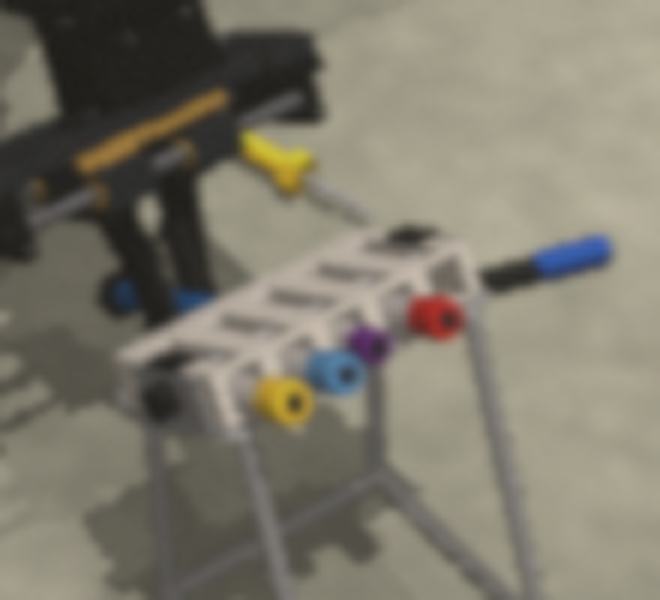

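Cap now stands out between red and blue (top crop 105,228; scene crop 370,345). Measure it.

```bash
cat > cap.py <<'E'
from h import *
def capz(S,T):
    c={}
    for n,im,b in(("scene",S,(370,235,20,20)),("top",T,(195,150,25,35))):
        m=cv2.inRange(cv2.cvtColor(im,cv2.COLOR_BGR2HSV),(125,60,40),(170,255,255));o=np.zeros_like(m);x,y,w,h=b;o[y:y+h,x:x+w]=m[y:y+h,x:x+w]
        nn,l,s,ce=cv2.connectedComponentsWithStats(o); i=1+np.argmax(s[1:,4]); c[n]=ce[i]; print(n,ce[i],s[i,4])
    xr,yr,zr=rackaxes(); X,g=tri(c["scene"],c["top"]); d=X-RO
    print("purple cap rack xyz mm",np.round([d@xr*1e3,d@yr*1e3,d@zr*1e3],1),"gap",round(g*1e3,1))
if __name__=="__main__": capz(ctrl.get_image("scene"),ctrl.get_image("top"))
E
python3 cap.py
python3 - <<'E'
from h import *
s,p,R=st();print(s["time"])
E
```

```text
scene [380.76923077 247.11538462] 26
top [207.125   167.53125] 32
purple cap rack xyz mm [ 0.7 -2.5 94.7] gap 0.8
8.25
```

Cap centre at rack z ≈ 94.7 mm → raised ≈ 32 mm, cap bottom ≈ 7 mm clear. Retract straight, then lift away.

>>> play_rows:
  translation:
    - [6,0,0]
    - [6,0,0]
    - [7,0,0]
    - [7,0,0]
    - [7,0,0]
    - [7,0,0]
    - [7,0,0]
    - [7,0,0]
    - [3,0,0]
    - [0,0,0]
  turn:
    - [0,0,0]
    - [0,0,0]
    - [0,0,0]
    - [0,0,0]
    - [0,0,0]
    - [0,0,0]
    - [0,0,0]
    - [0,0,0]
    - [0,0,0]
    - [0,0,0]
  fingers: [-1,-1,-1,-1,-1,-1,-1,-1,-1,-1]

```text
time: 9.08
position: [0.5451, 0.0501, 0.0431]
tool_rot: [-0.491, 1.597, -1.023]
ft_force: [-0.2, -1.0, -0.4]
grip_width: 0.142
```

>>> play_rows:
  translation:
    - [0,-10,0]
    - [0,-15,0]
    - [0,-15,0]
    - [0,-15,0]
    - [0,-15,0]
    - [0,-15,0]
    - [0,-15,0]
    - [0,-10,0]
    - [0,0,0]
    - [0,0,0]
  turn:
    - [0,0,0]
    - [0,0,0]
    - [0,0,0]
    - [0,0,0]
    - [0,0,0]
    - [0,0,0]
    - [0,0,0]
    - [0,0,0]
    - [0,0,0]
    - [0,0,0]
  fingers: [-1,-1,-1,-1,-1,-1,-1,-1,-1,-1]

```text
time: 9.92
position: [0.5235, -0.0083, 0.1343]
tool_rot: [-0.492, 1.594, -1.024]
ft_force: [0.5, 0.8, -0.3]
grip_width: 0.141
```

```bash
python3 chk.py 7; python3 cap.py
python3 - <<'E'
from h import *
s,p,R=st(); print(p)
Rc=frame(-hd(15.6),-u3)
G=np.array([.4725,-.309,0])
plan(p,R,[(G+[0,0,.15],Rc,20)])
E
```

```text
10.0167 [ 0.5228 -0.0074  0.1334] F [ 0.5  0.  -0.6] 0.1482885228499276
err [ 0.14 -0.04 -0.04]
tip rack mm [-108.9    0.8  -15.8]
proj tip [[346.6 205.2]] [[263.8 188.5]] Frack [ 0.6 -0.4 -0.2]
scene [380.70833333 246.875     ] 24
top [207.125   167.53125] 32
purple cap rack xyz mm [ 0.  -2.5 94.9] gap 0.9
[ 0.52271605 -0.0071888   0.1331903 ]
[12.0, -9.5, 3.0] [0.014, 0.046, -0.028] 
[12.0, -9.0, 3.5] [0.014, 0.046, -0.028] 
[12.0, -8.5, 4.5] [0.014, 0.046, -0.028] 
[12.0, -8.0, 5.0] [0.014, 0.046, -0.028] 
[12.0, -7.5, 5.5] [0.014, 0.046, -0.028] 
[12.0, -7.5, 6.5] [0.014, 0.046, -0.028] 
[12.0, -7.0, 7.0] [0.014, 0.046, -0.028] 
[11.5, -6.5, 7.5] [0.014, 0.046, -0.028] 
[11.5, -6.0, 8.0] [0.014, 0.046, -0.028] 
[11.0, -5.5, 9.0] [0.016, 0.044, -0.028] 
[11.0, -5.0, 9.5] [0.014, 0.046, -0.028] 
[10.5, -4.5, 10.0] [0.016, 0.044, -0.028] 
[10.5, -4.5, 10.5] [0.014, 0.046, -0.028] 
[10.0, -4.0, 11.0] [0.016, 0.044, -0.028] 
[9.5, -3.5, 11.5] [0.014, 0.046, -0.028] 
[9.0, -3.0, 12.0] [0.016, 0.044, -0.028] 
[8.5, -2.5, 12.0] [0.014, 0.046, -0.028] 
[8.0, -2.0, 12.5] [0.016, 0.044, -0.028] 
[8.0, -1.5, 13.0] [0.014, 0.046, -0.028] 
[7.0, -1.5, 14.0] [0.016, 0.044, -0.03] 
-- at [ 0.4726 -0.3092  0.1502] err 0.05
```

View pics/s7.png

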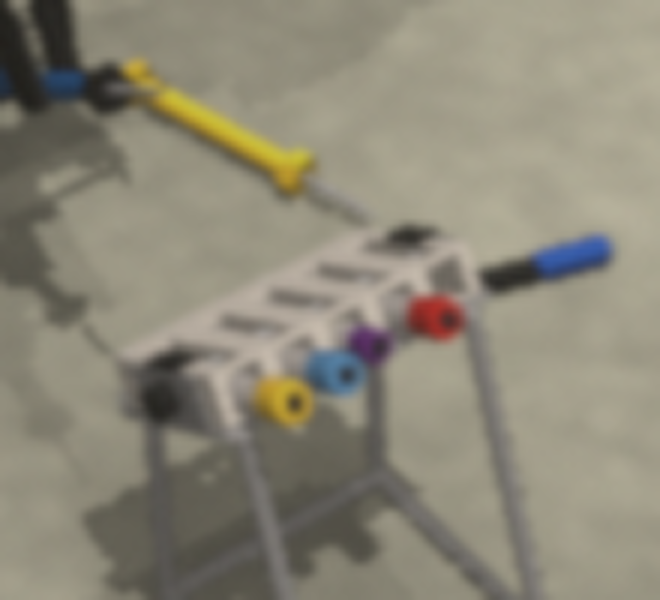

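View pics/t7.png

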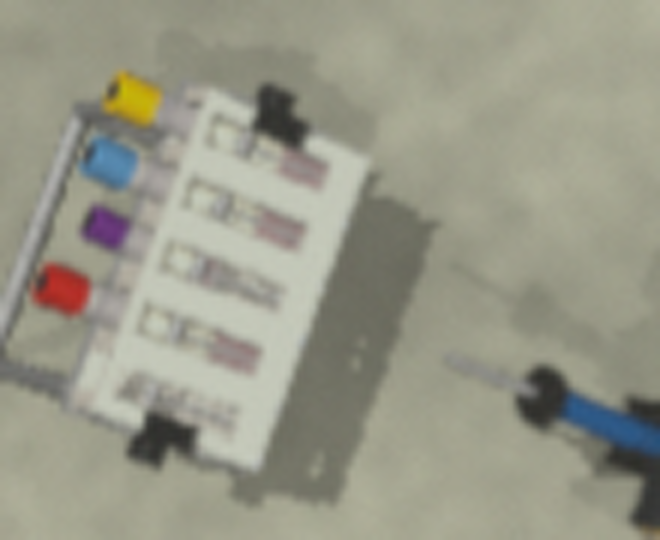

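Tube stayed put; the rod is still aligned in the grip (tip top ≈ 264.5,189.7 vs. predicted 263.8,188.5). On to the rail.

>>> play_rows:
  translation:
    - [12,-9.5,3]
    - [12,-9,3.5]
    - [12,-8.5,4.5]
    - [12,-8,5]
    - [12,-7.5,5.5]
    - [12,-7.5,6.5]
    - [12,-7,7]
    - [11.5,-6.5,7.5]
    - [11.5,-6,8]
    - [11,-5.5,9]
  turn:
    - [0.014,0.046,-0.028]
    - [0.014,0.046,-0.028]
    - [0.014,0.046,-0.028]
    - [0.014,0.046,-0.028]
    - [0.014,0.046,-0.028]
    - [0.014,0.046,-0.028]
    - [0.014,0.046,-0.028]
    - [0.014,0.046,-0.028]
    - [0.014,0.046,-0.028]
    - [0.016,0.044,-0.028]
  fingers: [-1,-1,-1,-1,-1,-1,-1,-1,-1,-1]

```text
time: 10.95
position: [0.4975, -0.1594, 0.1415]
tool_rot: [-0.41, 1.871, -1.534]
ft_force: [0.4, 0.3, -1.1]
grip_width: 0.143
```

>>> play_rows:
  translation:
    - [11,-5,9.5]
    - [10.5,-4.5,10]
    - [10.5,-4.5,10.5]
    - [10,-4,11]
    - [9.5,-3.5,11.5]
    - [9,-3,12]
    - [8.5,-2.5,12]
    - [8,-2,12.5]
    - [8,-1.5,13]
    - [7,-1.5,14]
  turn:
    - [0.014,0.046,-0.028]
    - [0.016,0.044,-0.028]
    - [0.014,0.046,-0.028]
    - [0.016,0.044,-0.028]
    - [0.014,0.046,-0.028]
    - [0.016,0.044,-0.028]
    - [0.014,0.046,-0.028]
    - [0.016,0.044,-0.028]
    - [0.014,0.046,-0.028]
    - [0.016,0.044,-0.03]
  fingers: [-1,-1,-1,-1,-1,-1,-1,-1,-1,-1]

```text
time: 11.78
position: [0.4723, -0.3098, 0.1501]
tool_rot: [-0.284, 2.077, -2.079]
ft_force: [-0.2, -0.2, -0.7]
grip_width: 0.146
```

>>> play_rows:
  translation:
    - [0,10,0]
    - [0,15,0]
    - [0,15,0]
    - [0,10,0]
    - [0,5,0]
    - [0,0,0]
    - [0,0,0]
    - [0,0,0]
    - [0,0,0]
    - [0,0,0]
  turn:
    - [0,0,0]
    - [0,0,0]
    - [0,0,0]
    - [0,0,0]
    - [0,0,0]
    - [0,0,0]
    - [0,0,0]
    - [0,0,0]
    - [0,0,0]
    - [0,0,0]
  fingers: [-1,-1,-1,-1,-1,-1,-1,-1,-1,-1]

```text
time: 12.62
position: [0.4732, -0.3104, 0.0968]
tool_rot: [-0.282, 2.073, -2.079]
ft_force: [-0.2, 0.6, -1.1]
grip_width: 0.146
```

```bash
cat > chk2.py <<'E'
from h import *
import sys
k=sys.argv[1]
S=ctrl.get_image("scene");T=ctrl.get_image("top")
s,p,R=st(); print(s["time"],p.round(4),"F",np.round(s["ft_force"],1),s["grip_width"])
Rt=frame(-hd(15.6),-u3); print("err",np.degrees(Ro.from_matrix(R.T@Rt).as_rotvec()).round(2))
c=p-R@[0,.008,0]; f=lambda x:c-R[:,0]*x
d=R.T@(np.array([.4725,-.309,0])-p)*1e3; print("to rail centre, tool x,z mm",d[0].round(1),d[2].round(1))
for n in("scene","top"): print(n,"tip,fcollar,rcollar",proj(n,[f(.105),f(.055),f(-.055)]).round(1).tolist())
crop(S,230,110,100,100,6,f"pics/s{k}.png");crop(T,350,160,110,100,6,f"pics/t{k}.png")
E
python3 chk2.py 8
```

```text
12.7167 [ 0.473  -0.3104  0.0966] F [-0.4 -0.1 -0.3] 0.14499833106564697
err [-0.15 -0.06 -0.05]
to rail centre, tool x,z mm 0.2 -1.7
scene tip,fcollar,rcollar [[246.7, 187.4], [253.6, 178.1], [267.7, 159.0]]
top tip,fcollar,rcollar [[399.4, 182.3], [405.0, 200.3], [417.3, 240.4]]
```

View pics/s8.png

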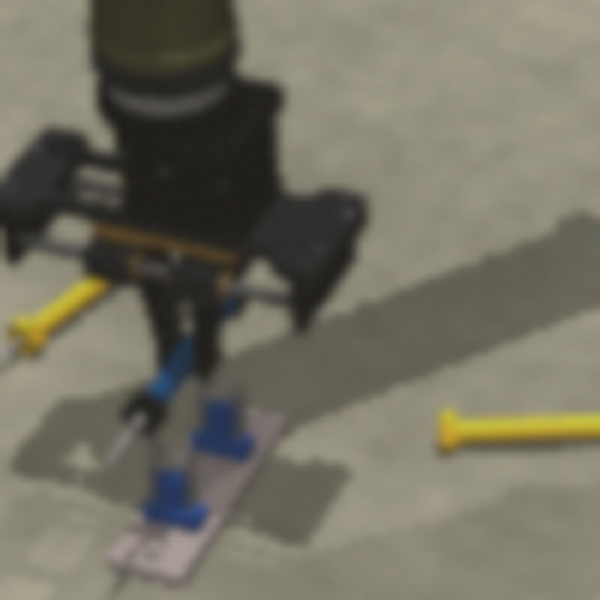

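View pics/t8.png

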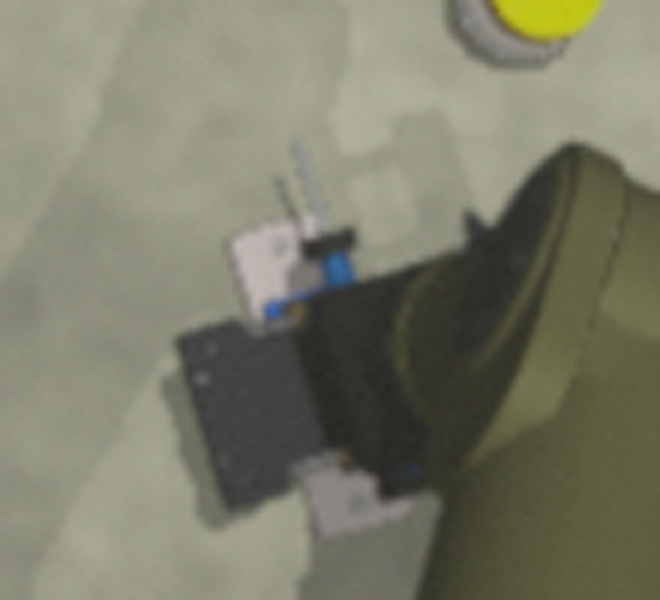

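Run:
```python
from h import *
def px(c,x0,y0,k): return ((c[0]+.5)/k-.5+x0,(c[1]+.5)/k-.5+y0)
G=np.array([.4725,-.309,0]); ax=hd(15.6); ay=np.cross(u3,ax)
def sh(n,q,z):
    X=onz(n,*q,z)-G; print(n,z,"rail x,y",np.round([X@ax*1e3,X@ay*1e3],1))
for c in((180,205),(258,240),(275,70),(352,108)): sh("scene",px(c,240,165,12),.072)
for c in((165,207),(240,185),(237,425),(307,405)): sh("top",px(c,382,190,9.6),.072)
for n,X in(("scene",0),("top",0)):
    for y in(-.0125,.0125):
        for x in(-.033,.033):
            q=proj(n,G+ax*x+ay*y+u3*.072)[0]; x0,y0,k=((240,165,12) if n=="scene" else (382,190,9.6)); print(n,x,y,((q-[x0,y0]+.5)*k-.5).round(0))
```

```text
scene 0.072 rail x,y [ 34.9 -10.4]
scene 0.072 rail x,y [41.  15.9]
scene 0.072 rail x,y [-29.2 -11.2]
scene 0.072 rail x,y [-21.   16.1]
top 0.072 rail x,y [32.4 15.8]
top 0.072 rail x,y [32.3 -6.5]
top 0.072 rail x,y [-32.   14.5]
top 0.072 rail x,y [-32.3  -6.2]
scene -0.033 -0.0125 [277.  61.]
scene 0.033 -0.0125 [176. 199.]
scene -0.033 0.0125 [358.  81.]
scene 0.033 0.0125 [259. 220.]
top -0.033 -0.0125 [329. 401.]
top 0.033 -0.0125 [259. 177.]
top -0.033 0.0125 [245. 426.]
top 0.033 0.0125 [176. 202.]
```

Rod above the clips, front collar at (253.8,178.3) as predicted. Small lateral shift of 2 mm and descend to just above contact.

>>> play_rows:
  translation:
    - [0,0,-2]
    - [0,6,0]
    - [0,6,0]
    - [0,6,0]
    - [0,6,0]
    - [0,6,0]
    - [0,4,0]
    - [0,2,0]
    - [0,0,0]
    - [0,0,0]
  turn:
    - [0,0,0]
    - [0,0,0]
    - [0,0,0]
    - [0,0,0]
    - [0,0,0]
    - [0,0,0]
    - [0,0,0]
    - [0,0,0]
    - [0,0,0]
    - [0,0,0]
  fingers: [-1,-1,-1,-1,-1,-1,-1,-1,-1,-1]

```text
time: 13.55
position: [0.4723, -0.3086, 0.0601]
tool_rot: [-0.282, 2.074, -2.078]
ft_force: [0.1, -0.4, -0.7]
grip_width: 0.144
```

```bash
python3 chk2.py 9
```

```text
13.65 [ 0.4724 -0.3085  0.0603] F [ 0.1 -0.1 -1. ] 0.14634521474746326
err [-0.13 -0.06 -0.03]
to rail centre, tool x,z mm 0.1 0.4
scene tip,fcollar,rcollar [[248.3, 196.3], [255.0, 186.9], [268.8, 167.7]]
top tip,fcollar,rcollar [[395.9, 184.1], [401.3, 201.6], [413.3, 240.5]]
```

View pics/s9.png

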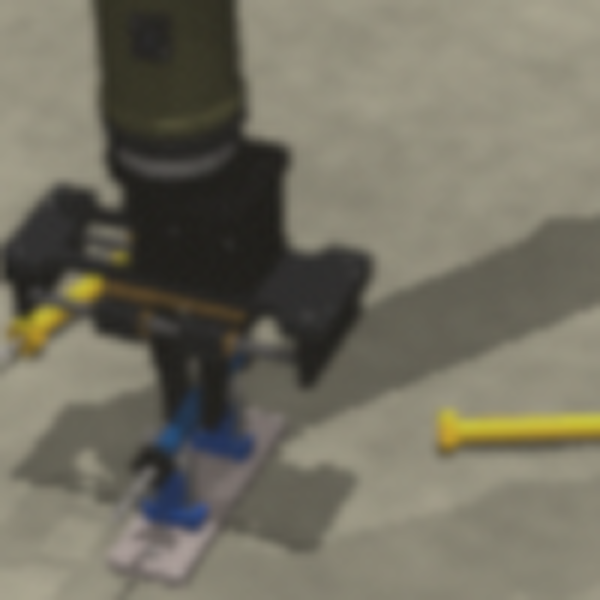

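View pics/t9.png

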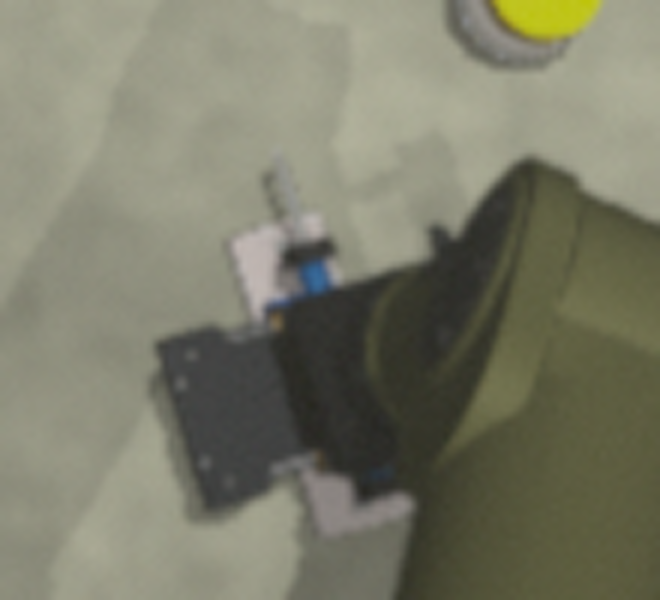

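Rod lies between the lips with no side force. Press down.

>>> play_rows:
  translation:
    - [0,2,0]
    - [0,2,0]
    - [0,2,0]
    - [0,2,0]
    - [0,2,0]
    - [0,2,0]
    - [0,2,0]
    - [0,2,0]
    - [0,2,0]
    - [0,0,0]
  turn:
    - [0,0,0]
    - [0,0,0]
    - [0,0,0]
    - [0,0,0]
    - [0,0,0]
    - [0,0,0]
    - [0,0,0]
    - [0,0,0]
    - [0,0,0]
    - [0,0,0]
  fingers: [-1,-1,-1,-1,-1,-1,-1,-1,-1,-1]

```text
time: 14.48
position: [0.4724, -0.3096, 0.0416]
tool_rot: [-0.281, 2.072, -2.08]
ft_force: [2.5, -5.1, -2.8]
grip_width: 0.142
```

```bash
python3 chk2.py 10
```

```text
14.5833 [ 0.4723 -0.3096  0.0416] F [ 3.5 -5.6 -1.4] 0.14357273397727793
err [-0.21 -0.09 -0.05]
to rail centre, tool x,z mm -0.3 -0.7
scene tip,fcollar,rcollar [[248.5, 200.6], [255.2, 191.1], [268.9, 171.9]]
top tip,fcollar,rcollar [[395.0, 184.9], [400.3, 202.2], [412.1, 240.5]]
```

View pics/s10.png

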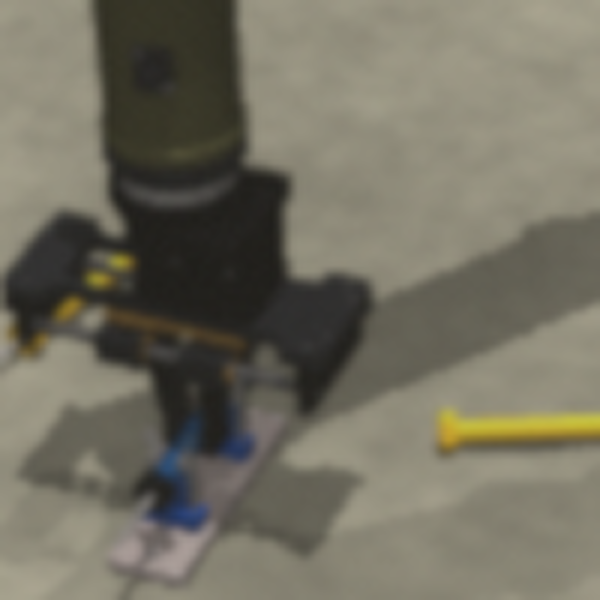

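Height ≈ 50 mm, little vertical force: seems home. Ease sideways 1 mm, press 2 mm more to confirm, then open.

>>> play_rows:
  translation:
    - [0,1,1]
    - [0,1,0]
    - [0,0,0]
    - [0,0,0]
    - [0,0,0]
    - [0,0,0]
    - [0,0,0]
    - [0,0,0]
    - [0,0,0]
    - [0,0,0]
  turn:
    - [0,0,0]
    - [0,0,0]
    - [0,0,0]
    - [0,0,0]
    - [0,0,0]
    - [0,0,0]
    - [0,0,0]
    - [0,0,0]
    - [0,0,0]
    - [0,0,0]
  fingers: [-1,-1,-1,-1,-1,-1,-1,-1,-1,-1]

```text
time: 15.42
position: [0.4724, -0.3097, 0.0414]
tool_rot: [-0.283, 2.074, -2.079]
ft_force: [-2.9, -2.5, 11.2]
grip_width: 0.144
```

>>> play_rows:
  translation:
    - [0,-1,0]
    - [0,0,0]
    - [0,0,0]
    - [0,0,0]
    - [0,0,0]
    - [0,0,0]
    - [0,0,0]
    - [0,0,0]
    - [0,0,0]
    - [0,0,0]
  turn:
    - [0,0,0]
    - [0,0,0]
    - [0,0,0]
    - [0,0,0]
    - [0,0,0]
    - [0,0,0]
    - [0,0,0]
    - [0,0,0]
    - [0,0,0]
    - [0,0,0]
  fingers: [-0.3,-0.3,-0.3,-0.3,-0.3,-0.3,-0.3,-0.3,-0.3,-0.3]

```text
time: 16.25
position: [0.4725, -0.3093, 0.041]
tool_rot: [-0.283, 2.074, -2.078]
ft_force: [-1.1, 0.0, -0.6]
grip_width: 0.353
```

>>> play_rows:
  translation:
    - [0,-5,0]
    - [0,-10,0]
    - [0,-15,0]
    - [0,-20,0]
    - [0,-25,0]
    - [0,-25,0]
    - [0,-25,0]
    - [0,-25,0]
    - [0,0,0]
    - [0,0,0]
  turn:
    - [0,0,0]
    - [0,0,0]
    - [0,0,0]
    - [0,0,0]
    - [0,0,0]
    - [0,0,0]
    - [0,0,0]
    - [0,0,0]
    - [0,0,0]
    - [0,0,0]
  fingers: [-0.3,-0.3,-0.3,-0.3,-0.3,-0.3,-0.3,-0.3,-0.3,-0.3]

```text
time: 17.08
position: [0.4736, -0.3096, 0.1937]
tool_rot: [-0.279, 2.069, -2.08]
ft_force: [0.5, 0.3, -1.2]
grip_width: 0.35
```

```bash
python3 chk2.py 11
```

```text
17.1833 [ 0.472  -0.3089  0.1908] F [ 1.  -0.1  0.1] 0.3512343973477651
err [-0.09 -0.06  0.01]
to rail centre, tool x,z mm -0.5 -0.0
scene tip,fcollar,rcollar [[244.7, 163.4], [252.0, 154.3], [266.7, 135.6]]
top tip,fcollar,rcollar [[406.8, 178.1], [412.9, 197.6], [426.3, 241.0]]
```

View pics/s11.png

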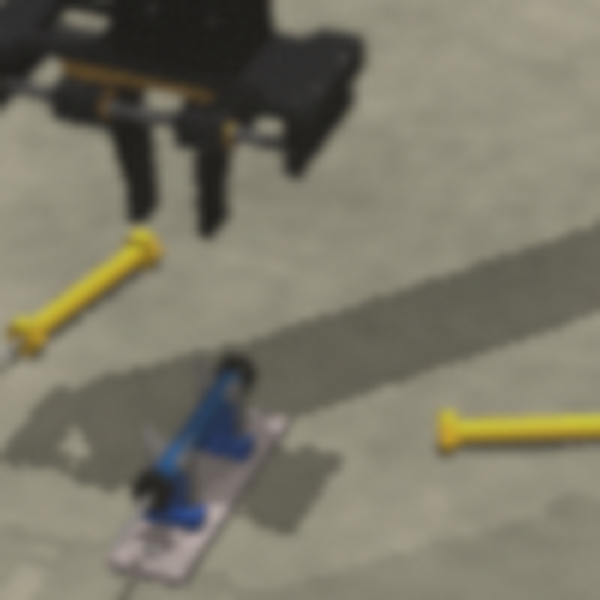

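Rod sits in both clips; the extra press gave 11 N (bottomed). Move the arm aside for a final check with both views.

>>> play_rows:
  translation:
    - [0,-20,0]
    - [0,-20,0]
    - [0,-20,0]
    - [5,0,25]
    - [5,0,25]
    - [5,0,25]
    - [5,0,25]
    - [5,0,25]
    - [5,0,25]
    - [0,0,0]
  turn:
    - [0,0,0]
    - [0,0,0]
    - [0,0,0]
    - [0,0,0]
    - [0,0,0]
    - [0,0,0]
    - [0,0,0]
    - [0,0,0]
    - [0,0,0]
    - [0,0,0]
  fingers: [-0.3,-0.3,-0.3,-0.3,-0.3,-0.3,-0.3,-0.3,-0.3,-0.3]

```text
time: 18.02
position: [0.4807, -0.4671, 0.248]
tool_rot: [-0.281, 2.08, -2.083]
ft_force: [-1.2, -0.7, -1.2]
grip_width: 0.353
```

```bash
python3 chk2.py 12; python3 cap.py
python3 - <<'E'
from h import *
T=ctrl.get_image("top");S=ctrl.get_image("scene");cv2.imwrite("pics/topF.png",T);cv2.imwrite("pics/sceneF.png",S)
crop(S,240,150,55,65,9,"pics/sr12.png")
G=np.array([.4725,-.309,.05]);ax=hd(15.6)
for n in("scene","top"):print(n,"expected home f/r collar, tip",proj(n,[G+ax*.055,G-ax*.055,G+ax*.105]).round(1).tolist())
E
```

```text
18.1167 [ 0.4826 -0.4618  0.2489] F [ 0.7 -0.3  0.3] 0.3513135979233471
err [ 0.11 -0.16  0.07]
to rail centre, tool x,z mm -31.3 -149.5
scene tip,fcollar,rcollar [[203.1, 131.9], [211.2, 123.6], [227.8, 106.7]]
top tip,fcollar,rcollar [[476.9, 169.7], [483.4, 190.1], [497.7, 235.4]]
scene [380.45454545 246.81818182] 22
top [207.125   167.53125] 32
purple cap rack xyz mm [-0.2 -2.7 94.8] gap 1.6
scene expected home f/r collar, tip [[255.3, 191.2], [269.0, 171.8], [248.6, 200.6]]
top expected home f/r collar, tip [[400.1, 202.1], [411.9, 240.4], [394.8, 184.8]]
```

View pics/t12.png

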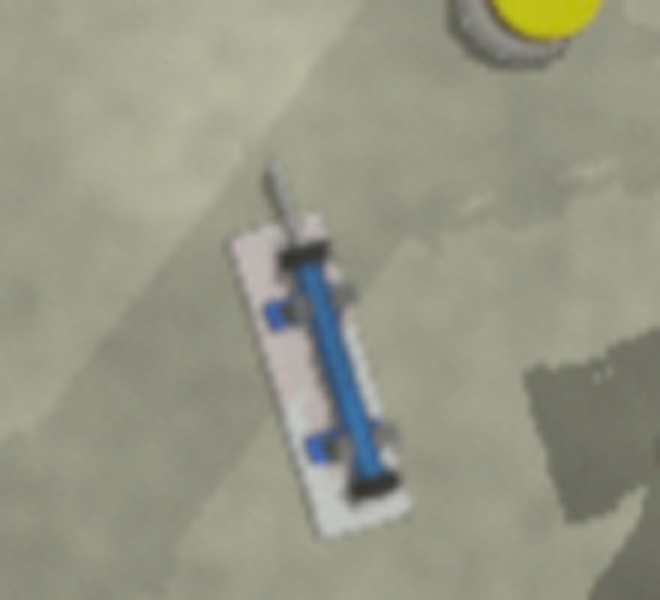

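View pics/sr12.png

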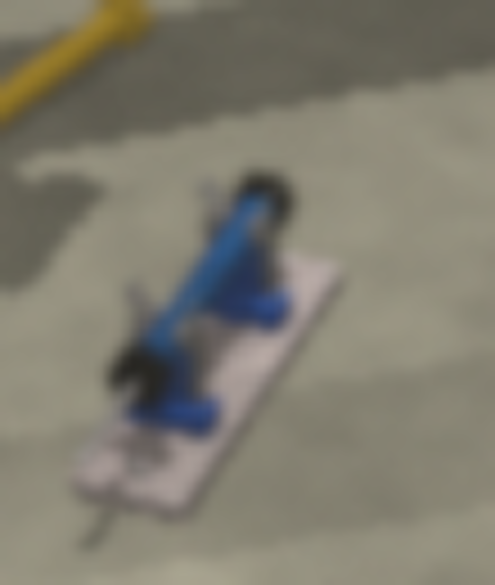

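View pics/topF.png

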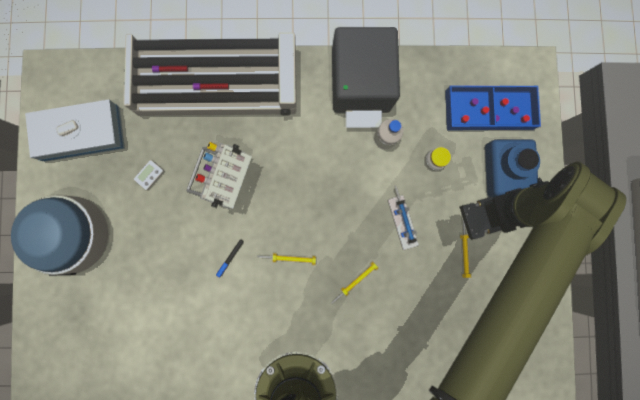

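Collars are seen at scene (255.4,191.4) and (269.2,171.9), within 0.3 px of the expected home position at 50 mm height. The other things have not moved. Hand in.

```bash
python3 -c "
from bench import ctrl
print(ctrl.get_state()['time'],ctrl.get_state()['qd'].round(3)); print(ctrl.close_job())"
```

```text
18.3167 [-0.002 -0.006  0.001 -0.005  0.003  0.     0.001]
the job is handed in; nothing more can be done
None
```

The short tube now stands with its whole cap clear of the rim, still held in the middle pocket. The rod is home in both clips of the tool rail. I handed the job in at 18.3 s.

- **Tube:** I pushed it up about 32 mm with the rod and backed the rod straight out. In the last pictures its cap centre was at rack z ≈ 94.8 mm, so the cap's lower edge is about 7 mm clear of the rim. It did not move between withdrawing the rod and handing in.
- **Rod:** I pressed the handle down between the clip lips, and a further 2 mm press met 11 N, so it had bottomed. After release both collars were within about 1 px of the home position at 50 mm height in both views (within 0.3 px in the scene view).
- **Everything else:** In the last top picture the other tubes, the look-alikes and the bystanders were where they started. The gripper is clear and touching nothing.
- **Disagreements:** The purple cap measured 2.5 mm off the pocket centre line, probably because the neighbouring blue cap partly hides it. The clips pushed sideways with about 6 N while seating. I eased the rod 1 mm across before releasing it.

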